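# Fit the spare fuse with the sprung tongs

## Robot

A 6-joint arm with a two-finger parallel gripper is mounted at the origin on the work surface. World frame = base frame: x ahead of the robot, y to its left, z up, the work surface at z = 0. Lengths are in m, angles in degrees, forces in N, time in s.
With the tool pointing down it reaches from about 0.325 to 1 m from the base axis. Payload 5.1 kg.
Tool frame: the origin (TCP) lies at the very end of the fingers, on their centre line; the grasp point (between the pads) lies 19 mm behind it (grip_depth is the distance from the TCP to the grasp point, in m); z points along the fingers, x is the direction in which the jaws open and shut, and the axes are right-handed (so a half turn about z gives the same grasp; the last joint's range is limited). The gripper opens to 85 mm and grips with 20 to 120 N. Pads are 22 mm wide; open, the fingers measure 114 mm over their backs; the gripper's body (76 mm by 85 mm) begins 54 mm behind the grasp point. The pads swing forward as they close: fully open they stand 13 mm farther back than shut.
Start: joints at [62.418, 7.093, 94.555, -0, 78.352, -4.733], TCP at [0.252, 0.599, 0.231] pointing down, gripper open.
Joint ranges: [-149.61, 149.61], [-58.7, 133.49], [1.44, 155.28], [-77.14, 257.14], [18.33, 153.61], [-166.67, 166.67]. Speed limits (degrees/s): [147.25, 147.25, 180, 180, 180, 180].

## Interface

Orientations are given as a 3x3 rotation matrix whose columns are the frame's x, y, z axes.
In Python, from bench import sense, get_image, job_done, grip_depth gives the robot as it stands.
- The arm moves only by the shell command python3 -m crank 'ROWS'. ROWS is JSON, a list of rows, each an object of numbers: "grip": the closure, from -1 (fully open) to 1 (shut), so that 0 is half open; "x", "y", "z": the shift along the tool's x, y, z in m; "roll": the turn about the tool's z in rad. A call has exactly 5 rows; each row is the pose to reach, as a shift and turn from the pose commanded when the call began, along the tool's axes at that moment; what a row does not reach only later rows make up. A row lasts 1/10 s, in which the tool goes at most 50 mm and 8.59 degrees, less where a joint would pass 70% of its speed; a pose out of reach is approached as far as the arm can. A call with a gripper value outside its range is refused whole. The fingers move at their own pace and stop on an object; the grip force is fixed at half the most. Time passes only in rows, so rows that repeat a pose let the fingers close, or fill a call up. It gives the time, the measured TCP pose, the force and the opening at its end, in the units of the state.
- sense(): the state, without advancing time (a new reading comes with each control period).
- get_image(name): name is "scene" or "top"; returns a dict with "color" (400x640x3 uint8, red, green, blue), "z_map" (400x640 float32, m along the optical axis (not along the pixel's ray), 0 where there is no reading), "fx", "fy", "cx", "cy" (pixels), "k1" (the pictures are not rectified: a ray, as slopes to the right and down, at radius r is drawn at 1 + k1 r^2 times it, then the intrinsics apply), "R" (3x3) and "t" (3): a world point X has camera coordinates R X + t. Camera axes: x right, y down, z forward; pixel columns grow to the right and rows downward; lengths in m; the calibration is good to about 2 mm. A picture is of the moment at which its call begins.
- job_done(): hands the job in, once; it reports no verdict.
The state is a dict: "clock": time; "joint_positions": joint angles; "joint_velocities": joint speeds; "joint_torque": joint torques, N m; "eef_pos": TCP position; "tcp_rot": TCP orientation; "force": force on the tool from outside, world axes, zero at the start; "torque": the same for the moment, N m; "width": finger opening in m.
Only numpy, scipy, OpenCV 4.12 (cv2) and the standard library are available. Lean on these libraries where they do the work, as an engineer would, in place of code of your own. Each camera call takes 0.05 s, during which the arm holds its last target. There are 200 camera calls.

## Task

Take the sprung tongs out of their stand, reach down into the narrow pocket of the bench power supply with them, and grip and draw out the spare fuse without squeezing it so hard that it cracks. Push the fuse upright into the fuse holder on the circuit board with the tongs, until it is fully home against the hard stop, and bed it there for a moment with about 12 N, never more than 18 N; then stand the tongs back in their stand. Never touch the fuse with the fingers, don't press hard on the supply, the board or the stand, and leave everything else where it is.

Things in the scene. Friction and masses are not known exactly. Their poses are not given: they have to be found in the camera images.
- tongs: Sprung steel fuse tongs, 121 mm tall, 85 g, standing tips down in the grey stand. Origin on the centre line at the tips' lower ends, z up, y the line along which the arms close (either way round is the same). A spring holds the arms apart: open, the tips are 24 mm apart inside, 30 mm over all, 7 mm wide in x. From the head (top at z 121) a push rod 6 mm thick runs down between them to z 13.
- tongs_grip (a point): Point on the tongs' centre line at z 80, axes as the tongs', between the black rubber grips (14 mm wide in x, z 62 to 98): take them here from above, fingers outside the grips. They are 28 mm across when open, 24 mm with the tips 10 mm apart. Each grip needs 12 N to begin closing, 20 N to bring the tips 10 mm apart; each further 4 N adds about 1 N at the tip (50 to 70 N holds the fuse well).
- stand: Grey block 70 x 80 x 56 mm high, fixed, where the tongs live. Origin under its centre, z up. Upright well in the middle of its top: 13 mm along x, 37 mm along y, 50 mm deep (floor at z 6), so that the tongs stand in it with their y along the stand's y, tongs origin at z 6.
- fuse: White ceramic cartridge fuse with steel caps, a cylinder 10 mm across and 38 mm tall, 12 g, standing upright in the supply's pocket. Origin at the centre of its lower end, z along it. Brittle: a tong tip that presses it with more than 20 N cracks it.
- supply: Red bench power supply, a fixed box 120 x 110 x 66 mm high; origin under its centre, z up. The pocket is in the middle of its top.
- pocket_mouth (a point): Centre of the spare-fuse pocket's mouth in the supply's flat top; axes as the supply's. A slot 12.5 mm along x, 36 mm along y goes 36 mm down to a ledge; in its middle a square hole 12 x 12 mm goes 24 mm deeper, where the fuse stands, its top 22 mm below the mouth. Fingers do not fit; open tongs do, y along the supply's y: lower them until the push rod rests on the fuse, tips 35 mm down.
- board: Green circuit board on a black base, fixed, 130 x 100 mm, top at z 13, components up to z 31 at its edges. Origin under its centre, z up. In its middle the fuse holder, a black block 34 x 34 mm, top at z 43. Holder and contact are fragile: pressing the fuse on them with more than 18 N breaks them.
- holder_mouth (a point): Centre of the mouth of the upright fuse holder in its flat top; axes as the board's. Round hole 11.5 mm across, 1.5 mm chamfer. 6 to 14 mm down (it differs and is not measured) the fuse meets the brass contact, which moves 6 mm farther against a steady 4 N of friction to a hard stop and stays where it is left. Home, the fuse's lower end is 12 to 20 mm below the mouth. Bed it there with about 12 N.
- contact (a joint): Travel of the brass contact in the holder, m: 0 up, 0.006 at its hard stop; grows as the fuse pushes it down.
- tong_arm_left: The tongs' arm on the +y side; origin on the hinge, at z 115 on the tongs' centre line, axes as the tongs' when the tips are 10 mm apart, turning outwards about x as the arms open. Below z 62 it is a blade 3 mm thick. Squeezed with nothing between, the tips shut to 6.5 mm.
- tong_arm_right: The tongs' arm on the -y side, as the other.
- pliers: Bystander: pliers with red handles, about 145 x 50 x 11 mm, lying flat; origin at the rivet.
- cutters: Bystander: side cutters with orange handles, about 135 x 50 x 11 mm, lying flat; origin at the rivet.
- screwdriver: Bystander: screwdriver 150 mm long, lying.
- solder_spool: Bystander: spool 52 mm across, 40 mm tall, standing; origin under its centre.
- toroid: Bystander: copper coil ring 32 mm across, 12 mm tall, lying flat; origin under its centre.
- capacitor: Bystander: dark can 22 mm across, 30 mm tall, standing; origin under its centre.
- parts_tray: Bystander: aluminium tray 90 x 130 x 25 mm; origin under its centre.
Things that resemble listed ones, but are neither listed nor needed, are in the scene too. What is meant by the supply is not purple, and is the larger of those in its own colour.

How it is judged (in metres and radians):
On the way, in this order (a step that is already met when the one before it is completed fails the run):
1. the fuse is held between both arms of the tongs, clear above the supply (contact force between each of tong_arm_left, tong_arm_right and fuse above 0.5 N and z of fuse in the frame of pocket_mouth above 0.004 m), for 0.2 s.
2. the fuse is fully home in the holder and bedded there with more than 9 N (value of joint contact above 0.0045 m and z of fuse in the frame of holder_mouth below -0.0105 m and horizontal distance between fuse and holder_mouth below 0.003 m and angle between fuse's own z axis and vertical below 0.12 rad and contact force between fuse and board above 9 N), for 0.2 s.
At the end, for the whole second after the job is handed in: Fuse upright (0.12 rad) in the holder, lower end over 10.5 mm below the mouth and within 3 mm of its centre, contact left pushed down over 4.5 of its 6 mm; tongs standing in their stand, origin within 12 mm of the stand's axis and below 12 mm, upright within 0.2 rad; both at rest (value of joint contact above 0.0045 m and z of fuse in the frame of holder_mouth below -0.0105 m and horizontal distance between fuse and holder_mouth below 0.003 m and angle between fuse's own z axis and vertical below 0.12 rad and z of tongs in the frame of stand below 0.012 m and horizontal distance between tongs and stand below 0.012 m and angle between tongs's own z axis and vertical below 0.2 rad and linear speed of each of tongs, fuse below 0.02 m/s); the robot touches nothing.
It fails at once if a tong arm squeezes the fuse with more than 20 N (cracked) (contact force between any of tong_arm_left, tong_arm_right and fuse above 20 N).
It fails at once if the tongs, the fuse or the robot press on the supply, the board or the stand with more than 24 N (contact force between any of tongs, fuse, the fingers, the arm and supply above 24 N or contact force between any of tongs, fuse, the fingers, the arm and board above 24 N or contact force between any of tongs, fuse, the fingers, the arm and stand above 24 N).
It fails at once if the fuse presses on the board or its holder with more than 18 N (contact force between fuse and board above 18 N).
It fails at once if the fingers touch the fuse (contact force between the fingers and fuse above 0.5 N).
It fails at once if a bystander is moved by more than 20 mm (distance of any of pliers, cutters, screwdriver, solder_spool, toroid, capacitor, parts_tray from where it was at the start of the episode above 0.02 m).
It also fails if it takes over 72 s, if anything falls off the work surface, if the arm or the gripper's body presses on something with over 40 N, if the wrist force passes 120 N, or if a joint passes its speed limit or range.

## Working session

There is one attempt and no reset: what is moved stays moved. The work goes in short steps, Python scripts to look and compute and a shell command to move; the robot and the scene stay as the last step left them, time stands still between calls to the robot, and variables do not carry over. Pictures are saved under pics/ and viewed, about 8 in all and at most 12, crops included, and the job is handed in when it is done.

```bash
ls; mkdir -p pics
cat > h.py <<'E'
import numpy as np, cv2
from bench import sense, get_image, job_done, grip_depth
def cloud(im):
    z=im["z_map"]; H,W=z.shape
    u,v=np.meshgrid(np.arange(W),np.arange(H))
    K=np.array([[im["fx"],0,im["cx"]],[0,im["fy"],im["cy"]],[0,0,1.]])
    xd=(u-im["cx"])/im["fx"]; yd=(v-im["cy"])/im["fy"]
    x,y=xd.copy(),yd.copy()
    for _ in range(20):
        f=1+im["k1"]*(x*x+y*y); x,y=xd/f,yd/f
    P=np.stack([x*z,y*z,z],-1)
    R=np.array(im["R"]);t=np.array(im["t"])
    W_=(P-t)@R; W_[z==0]=np.nan
    return W_
E
python3 - <<'E'
from h import *
for n in ("scene","top"):
    im=get_image(n); np.save(f"{n}.npy",im,allow_pickle=True)
    cv2.imwrite(f"pics/{n}.png",im["color"][...,::-1])
    R=np.array(im["R"]);print(n,im["fx"],im["k1"],-R.T@np.array(im["t"]),R[2])
s=sense();print(s,grip_depth)
E
```

```text
pics
scene 452.8298172194715 0.0054005697673174475 [ 1.15033522 -0.605386    0.68061933] [-0.58257195  0.57173123 -0.57769657]
top 423.7185987447032 -0.0710134612413212 [ 0.38964963 -0.00854755  0.94443111] [ 0.1825283  -0.00606088 -0.98318192]
{'clock': 0.1, 'joint_positions': array([ 6.24184876e+01,  7.12970242e+00,  9.46234960e+01,  7.13086841e-04,
        7.83514583e+01, -4.73071934e+00]), 'joint_velocities': array([-0.08854588, -0.08469154, -0.10772083,  0.01829573, -0.02842926,
       -0.05378023]), 'joint_torque': array([-2.48865172e-04, -4.24930608e+01, -3.66652608e+01, -1.33192930e-04,
        3.92839676e-03,  1.31203336e-05]), 'eef_pos': array([0.25217449, 0.5985161 , 0.23020507]), 'tcp_rot': array([[ 3.88334219e-01,  9.21518204e-01, -8.56539448e-04],
       [ 9.21516806e-01, -3.88335129e-01, -1.61337087e-03],
       [-1.81937498e-03, -1.62788382e-04, -9.99998332e-01]]), 'force': array([ 0.92885923,  0.15656173, -0.6913162 ]), 'torque': array([0.01364063, 0.01832784, 0.0427449 ]), 'width': 0.0852001964936777} 0.0187
```

```bash
sleep 1; python3 -c "
import cv2
" ; ls pics
```

```text
scene.png
top.png
```

View pics/top.png

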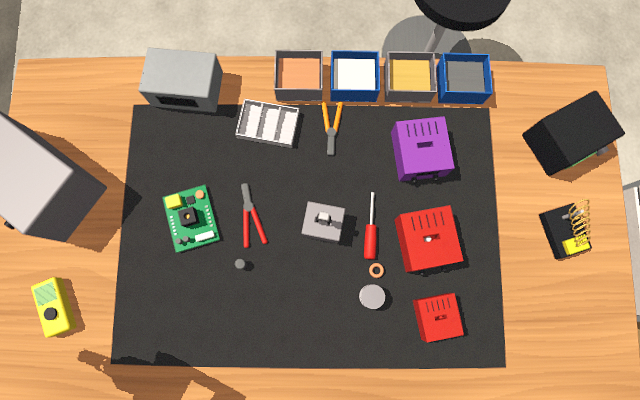

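View pics/scene.png

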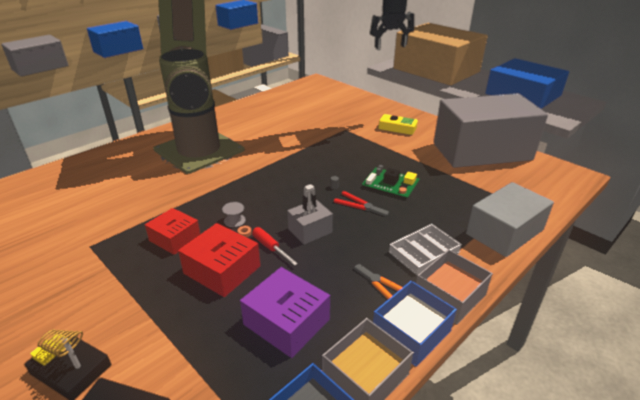

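The top view shows the tongs in the grey stand at (325,221) and the board with its holder at (188,216). There are three candidate supplies: purple at (423,149), large red at (430,240) and small red at (439,318). The large red one fits: it isn't purple and is the larger of the two reds. Next I'll measure and check it in an enlarged crop.

```bash
cat > fit.py <<'E'
from h import *
def rect(pts):
    # pts Nx2 in m -> centre,size,angle
    (c,s,a)=cv2.minAreaRect((pts*1000).astype(np.float32)); return np.round(c,1),np.round(s,1),round(a,2)
if __name__=="__main__":
    im=np.load("top.npy",allow_pickle=True).item(); C=cloud(im); U=np.indices(C.shape[:2])
    def sel(u0,u1,v0,v1,zl,zh):
        m=(U[1]>=u0)&(U[1]<=u1)&(U[0]>=v0)&(U[0]<=v1)&(C[...,2]>zl)&(C[...,2]<zh)
        return m,C[m]
    for n,b in dict(supply=(395,468,200,278,.060,.072),small=(410,468,288,345,.03,.09),stand=(298,352,198,245,.050,.062),
                    board=(160,222,182,254,.008,.019),holder=(174,204,202,232,.038,.048),tongs=(298,352,198,245,.085,.2),tongs2=(298,352,198,245,.115,.2)).items():
        m,P=sel(*b); print(n,len(P),np.round(np.median(P[:,2]),4),np.round(P.mean(0),4),rect(P[:,:2]))
    i=im["color"][...,::-1]
    f=lambda u,v,w:cv2.resize(i[v-w:v+w,u-w:u+w],(400,400),interpolation=cv2.INTER_CUBIC)
    s=np.load("scene.npy",allow_pickle=True).item()["color"][...,::-1]
    g=lambda u,v,w:cv2.resize(s[v-w:v+w,u-w:u+w],(400,400),interpolation=cv2.INTER_CUBIC)
    o=np.vstack([np.hstack([f(430,240,40),f(325,221,34)]),np.hstack([f(190,217,36),g(312,212,36)])])
    cv2.imwrite("pics/crop1.png",cv2.resize(o,(600,600),interpolation=cv2.INTER_AREA))
E
python3 fit.py
```

```text
supply 2893 0.0669 [ 0.496  -0.2558  0.0669] (array([ 496.4, -256.7]), array([122.3, 111.1]), 11.05)
small 1679 0.0489 [ 0.331  -0.2724  0.0483] (array([ 330.5, -274.6]), array([88.1, 81.4]), 10.96)
stand 1069 0.0569 [ 0.5313 -0.0284  0.0569] (array([532.8, -28.7]), array([80. , 70.7]), 79.42)
board 1816 0.0136 [0.5396 0.2618 0.0137] (array([542.9, 265.8]), array([129.9, 102.6]), 17.02)
holder 247 0.0436 [0.5429 0.266  0.0435] (array([543.6, 266.5]), array([35.2, 35.2]), 18.27)
tongs 114 0.1254 [ 0.5305 -0.029   0.1181] (array([531.9, -28.9]), array([28.1, 14.8]), 78.75)
tongs2 78 0.1267 [ 0.531  -0.0288  0.1259] (array([531.7, -29.1]), array([20.7, 14.4]), 75.05)
```

View pics/crop1.png

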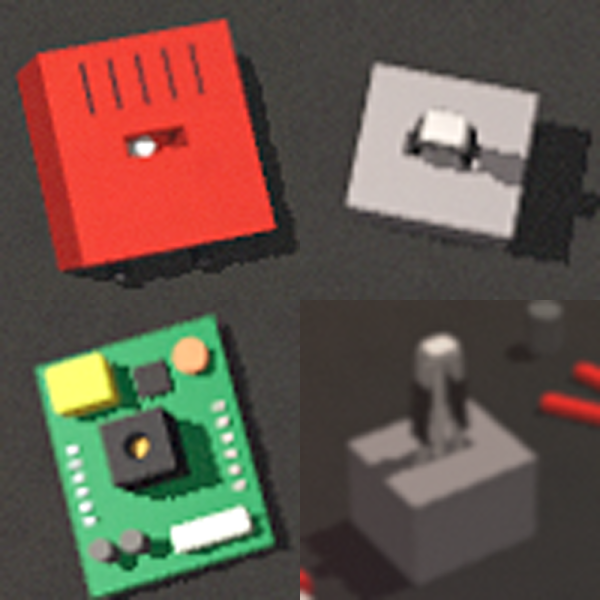

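The crops confirm it: the large red supply at (430,240) has a white fuse cap in its slot, the tongs stand in the grey stand, and the holder hole with its brass contact is on the board. Now I'll refine the poses using both cameras.

```bash
python3 - <<'E'
from h import *
from fit import rect
for n,cs in (("top",0),("scene",0)):
    C=cloud(np.load(n+".npy",allow_pickle=True).item())
    for nm,c,r,zl in (("supply",(.496,-.2565),.09,.066),("stand",(.532,-.0287),.055,.056),("holder",(.543,.266),.028,.043),("tonghead",(.532,-.029),.02,.127)):
        m=(np.hypot(C[...,0]-c[0],C[...,1]-c[1])<r)&(abs(C[...,2]-zl-.0008)<.0025)
        P=C[m]; lo=[np.percentile(P[:,2],50)]; print(n,nm,len(P),np.round(lo,4),rect(P[:,:2]))
E
python3 -m crank '[{"z":0,"roll":-0.15,"grip":-1},{"z":0,"roll":-0.215,"grip":-1},{"roll":-0.215,"grip":-1},{"roll":-0.215,"grip":-1},{"roll":-0.215,"grip":-1}]'
```

```text
top supply 2536 [0.0669] (array([ 497.1, -256.5]), array([121. , 110.9]), 11.05)
top stand 948 [0.0569] (array([532.8, -28.7]), array([80. , 70.7]), 79.42)
top holder 207 [0.0437] (array([543.2, 266.5]), array([34.4, 34.9]), 18.35)
top tonghead 57 [0.1276] (array([531.5, -28.5]), array([17.3, 13.9]), 78.98)
scene supply 1720 [0.0656] (array([ 496.7, -256. ]), array([122.6, 111.9]), 11.13)
scene stand 400 [0.0555] (array([531.4, -29.4]), array([81.3, 72.9]), 79.58)
scene holder 58 [0.0422] (array([542.9, 265.3]), array([34.5, 37. ]), 12.38)
scene tonghead 17 [0.1258] (array([530.8, -30.8]), array([18.1, 11.1]), 66.06)schema error: expected keys grip, x, y, z, roll
```

```bash
cat > d.py <<'E'
# usage: d.py x y z ang(deg of tool x in world): shift in present tool axes to reach
import sys; from h import *
s=sense(); R=s["tcp_rot"]; p=np.array([float(a) for a in sys.argv[1:4]])
a=np.degrees(np.arctan2(R[1,0],R[0,0])); w=float(sys.argv[4]) if len(sys.argv)>4 else a
print("clock",s["clock"],"pos",s["eef_pos"].round(4),"ang",a.round(2),"tilt",R[:2,2].round(4),"F",s["force"].round(1),"T",s["torque"].round(2),"w",s["width"].round(4),"j6",s["joint_positions"][5].round(1))
print("shift",(R.T@(p-s["eef_pos"])).round(4),"roll",np.radians(a-w).round(4))
E
python3 -m crank '[{"x":-0.034,"y":0.036,"z":0,"roll":-0.05,"grip":-1},{"x":-0.068,"y":0.072,"z":0,"roll":-0.1,"grip":-1},{"x":-0.102,"y":0.108,"z":0,"roll":-0.15,"grip":-1},{"x":-0.136,"y":0.144,"z":0,"roll":-0.2,"grip":-1},{"x":-0.17,"y":0.18,"z":0,"roll":-0.214,"grip":-1}]'; python3 d.py .532 -.029 .2 79.4
```

```text
clock: 0.6
eef_pos: [0.3524, 0.3705, 0.2308]
tcp_rot: [[0.182, 0.983, -0.0], [0.983, -0.182, -0.0], [-0.001, -0.0, -1.0]]
force: [1.6, -0.3, 0.3]
width: 0.0852Traceback (most recent call last):
  File "d.py", line 5, in <module>
    print("clock",s["clock"],"pos",s["eef_pos"].round(4),"ang",a.round(2),"tilt",R[:2,2].round(4),"F",s["force"].round(1),"T",s["torque"].round(2),"w",s["width"].round(4),"j6",s["joint_positions"][5].round(1))
                                                                                                                                                       ^^^^^^^^^^^^^^^^
AttributeError: 'float' object has no attribute 'round'
```

```bash
sed -i 's/s\["width"\].round(4)/round(s["width"],4)/' d.py
python3 -m crank '[{"x":-0.04,"y":0.027,"z":0,"roll":0,"grip":-1},{"x":-0.08,"y":0.055,"z":0,"roll":0,"grip":-1},{"x":-0.12,"y":0.083,"z":0,"roll":0,"grip":-1},{"x":-0.16,"y":0.11,"z":0,"roll":0,"grip":-1},{"x":-0.2,"y":0.138,"z":0,"roll":0,"grip":-1}]'; python3 d.py .532 -.029 .15 79.4
```

```text
clock: 1.1
eef_pos: [0.4513, 0.1486, 0.231]
tcp_rot: [[0.184, 0.983, -0.0], [0.983, -0.184, 0.0], [0.0, -0.0, -1.0]]
force: [1.1, 0.6, -0.5]
width: 0.0853
clock 1.1 pos [0.4513 0.1486 0.231 ] ang 79.42 tilt [-0.      0.0001] F [ 1.1  0.6 -0.5] T [ 0.   -0.05  0.  ] w 0.0853 j6 -67.7
shift [-0.1597  0.112   0.081 ] roll 0.0004
```

```bash
python3 -m crank '[{"x":-0.04,"y":0.028,"z":0,"roll":0,"grip":-1},{"x":-0.08,"y":0.056,"z":0,"roll":0,"grip":-1},{"x":-0.12,"y":0.084,"z":0,"roll":0,"grip":-1},{"x":-0.15,"y":0.105,"z":0,"roll":0,"grip":-1},{"x":-0.16,"y":0.112,"z":0,"roll":0,"grip":-1}]'; python3 d.py .532 -.029 .0673 79.4
python3 - <<'E'
from h import *
im=get_image("top"); i=im["color"][...,::-1]; np.save("top2.npy",im,allow_pickle=True)
s=get_image("scene"); np.save("scene2.npy",s,allow_pickle=True); s=s["color"][...,::-1]
f=lambda i,u,v,w:cv2.resize(i[v-w:v+w,u-w:u+w],(400,400),interpolation=cv2.INTER_CUBIC)
cv2.imwrite("pics/c2.png",np.hstack([f(i,325,225,70),f(s,312,180,80)]))
E
```

```text
clock: 1.6
eef_pos: [0.5324, -0.0304, 0.2307]
tcp_rot: [[0.187, 0.982, -0.001], [0.982, -0.187, -0.0], [-0.001, -0.001, -1.0]]
force: [0.4, 0.6, 0.3]
width: 0.0852
clock 1.6 pos [ 0.5324 -0.0304  0.2307] ang 79.2 tilt [-0.0009 -0.0004] F [0.4 0.6 0.3] T [-0.03  0.07  0.02] w 0.0852 j6 -88.2
shift [ 0.0013 -0.0005  0.1634] roll -0.0036
```

View pics/c2.png

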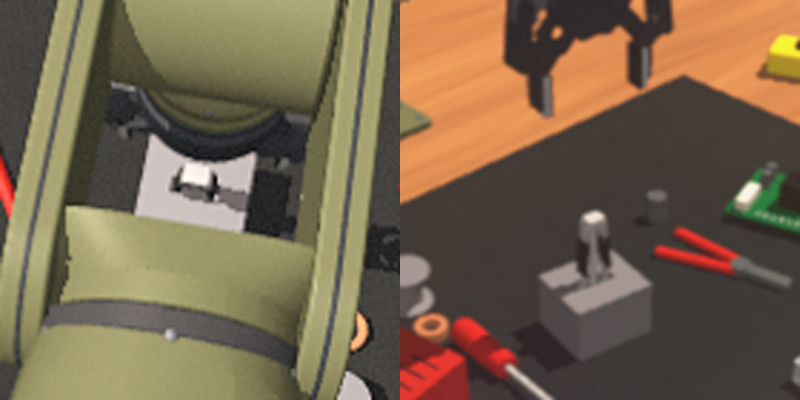

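The arm blocks the top view, but the scene camera shows the gripper above the tongs with the jaws lined up along the slot. I'll use the visible fingertips to check the camera against the robot.

Run:
```python
from h import *
s=sense(); C=cloud(np.load("scene2.npy",allow_pickle=True).item())
P=(C-s["eef_pos"])@s["tcp_rot"]; ok=(abs(P[...,2])<.06)&(abs(P[...,0])<.08)&(abs(P[...,1])<.05)
Q=P[ok]; print(len(Q))
for sg in (1,-1):
    q=Q[(Q[:,0]*sg>.01)&(Q[:,2]>-.035)]; print(sg,len(q),"min",q.min(0).round(4),"max",q.max(0).round(4)); 
    for z0 in (-.025,-.02,-.015,-.012):
        k=q[(abs(q[:,2]-z0)<.003)]; 
        if len(k): print(z0,len(k),k.min(0).round(4),k.max(0).round(4))
```

```text
406
1 96 min [ 0.0394 -0.0128 -0.035 ] max [ 0.0552  0.0142 -0.0121]
-0.025 24 [ 0.0396 -0.012  -0.0274] [ 0.0541  0.0127 -0.0221]
-0.02 27 [ 0.0401 -0.0127 -0.023 ] [ 0.0521  0.0125 -0.0172]
-0.015 18 [ 0.0402 -0.0128 -0.018 ] [ 0.0464  0.0128 -0.0121]
-0.012 7 [ 0.0407 -0.0128 -0.0146] [ 0.0451  0.01   -0.0121]
-1 76 min [-0.0591 -0.005  -0.0349] max [-0.0438  0.0131 -0.0125]
-0.025 24 [-0.0585 -0.0045 -0.0278] [-0.0455  0.013  -0.022 ]
-0.02 14 [-0.0574 -0.0037 -0.022 ] [-0.044   0.0128 -0.0176]
-0.015 11 [-0.0513 -0.003  -0.0176] [-0.044   0.011  -0.0125]
-0.012 4 [-0.0513 -0.003  -0.013 ] [-0.0496  0.0082 -0.0125]
```

```bash
python3 -m crank '[{"x":0.0012,"y":-0.001,"z":0.03,"roll":-0.003,"grip":-1},{"x":0.0012,"y":-0.001,"z":0.06,"roll":-0.003,"grip":-1},{"x":0.0012,"y":-0.001,"z":0.08,"roll":-0.003,"grip":-1},{"x":0.0012,"y":-0.001,"z":0.085,"roll":-0.003,"grip":-1},{"x":0.0012,"y":-0.001,"z":0.085,"roll":-0.003,"grip":-1}]'; python3 d.py .532 -.029 .0673 79.4
```

```text
clock: 2.2
eef_pos: [0.5302, -0.0247, 0.1456]
tcp_rot: [[0.179, 0.984, -0.002], [0.984, -0.179, 0.001], [0.0, -0.002, -1.0]]
force: [0.4, 0.0, 0.2]
width: 0.085
clock 2.2 pos [ 0.5302 -0.0247  0.1456] ang 79.68 tilt [-0.0019  0.0006] F [0.4 0.  0.2] T [-0.05  0.02 -0.01] w 0.085 j6 -88.2
shift [-0.004   0.0027  0.0783] roll 0.0049
```

```bash
python3 -m crank '[{"x":-0.003,"y":0.0025,"z":0.02,"roll":0.004,"grip":-1},{"x":-0.003,"y":0.0025,"z":0.03,"roll":0.004,"grip":-1},{"x":-0.003,"y":0.0025,"z":0.035,"roll":0.004,"grip":-1},{"x":-0.003,"y":0.0025,"z":0.035,"roll":0.004,"grip":-1},{"x":-0.003,"y":0.0025,"z":0.035,"roll":0.004,"grip":-1}]'; python3 d.py .532 -.0285 .0673 79.3
```

```text
clock: 2.7
eef_pos: [0.5335, -0.0294, 0.1121]
tcp_rot: [[0.185, 0.983, 0.001], [0.983, -0.185, -0.0], [0.0, 0.001, -1.0]]
force: [-0.7, -0.3, -0.6]
width: 0.0853
clock 2.7 pos [ 0.5335 -0.0294  0.1121] ang 79.36 tilt [ 0.0011 -0.0001] F [-0.7 -0.3 -0.6] T [-0.06 -0.01 -0.03] w 0.0853 j6 -88.3
shift [ 0.0006 -0.0016  0.0448] roll 0.0011
```

```bash
python3 -m crank '[{"x":0.0006,"y":-0.0014,"z":0.02,"roll":0.001,"grip":-1},{"x":0.0006,"y":-0.0014,"z":0.035,"roll":0.001,"grip":-1},{"x":0.0006,"y":-0.0014,"z":0.042,"roll":0.001,"grip":-1},{"x":0.0006,"y":-0.0014,"z":0.0445,"roll":0.001,"grip":-1},{"x":0.0006,"y":-0.0014,"z":0.0445,"roll":0.001,"grip":-1}]'; python3 d.py .532 -.0285 .0673 79.3
python3 -m crank '[{"x":0,"y":0,"z":0,"roll":0,"grip":0},{"x":0,"y":0,"z":0,"roll":0,"grip":0.1},{"x":0,"y":0,"z":0,"roll":0,"grip":0.2},{"x":0,"y":0,"z":0,"roll":0,"grip":0.2},{"x":0,"y":0,"z":0,"roll":0,"grip":0.2}]'; python3 d.py .532 -.0285 .0673 79.3
```

```text
clock: 3.2
eef_pos: [0.5317, -0.0286, 0.0666]
tcp_rot: [[0.186, 0.983, -0.001], [0.983, -0.186, 0.0], [-0.0, -0.001, -1.0]]
force: [-0.5, 0.5, 0.1]
width: 0.0855
clock 3.2 pos [ 0.5317 -0.0286  0.0666] ang 79.3 tilt [-0.0005  0.    ] F [-0.5  0.5  0.1] T [-0.02 -0.   -0.02] w 0.0855 j6 -88.2
shift [ 0.0002  0.0003 -0.0007] roll -0.0001
clock: 3.7
eef_pos: [0.5319, -0.0286, 0.067]
tcp_rot: [[0.186, 0.983, 0.0], [0.983, -0.186, -0.0], [0.0, 0.0, -1.0]]
force: [-0.5, -0.5, 0.1]
width: 0.0341
clock 3.7 pos [ 0.5319 -0.0286  0.067 ] ang 79.3 tilt [ 0.0003 -0.    ] F [-0.5 -0.5  0.1] T [-0.03 -0.06  0.04] w 0.0341 j6 -88.1
shift [ 0.0001  0.0001 -0.0003] roll -0.0001
```

```bash
python3 -m crank '[{"x":0,"y":0,"z":0,"roll":0,"grip":0.25},{"x":0,"y":0,"z":0,"roll":0,"grip":0.3},{"x":0,"y":0,"z":0,"roll":0,"grip":0.34},{"x":0,"y":0,"z":0,"roll":0,"grip":0.37},{"x":0,"y":0,"z":0,"roll":0,"grip":0.37}]'; python3 d.py .532 -.0285 .0673 79.3;python3 -m crank '[{"x":0,"y":0,"z":0,"roll":0,"grip":0.37},{"x":0,"y":0,"z":-0.002,"roll":0,"grip":0.37},{"x":0,"y":0,"z":-0.005,"roll":0,"grip":0.37},{"x":0,"y":0,"z":-0.01,"roll":0,"grip":0.37},{"x":0,"y":0,"z":-0.01,"roll":0,"grip":0.37}]'; python3 d.py .532 -.0285 .0673 79.3
python3 - <<'E'
from h import *
s=get_image("scene"); np.save("scene3.npy",s,allow_pickle=True); s=s["color"][...,::-1]
f=lambda i,u,v,w:cv2.resize(i[v-w:v+w,u-w:u+w],(500,500),interpolation=cv2.INTER_CUBIC)
cv2.imwrite("pics/c3.png",f(s,312,205,45))
E
```

```text
clock: 4.2
eef_pos: [0.532, -0.0286, 0.0671]
tcp_rot: [[0.186, 0.983, 0.0], [0.983, -0.186, -0.0], [0.0, 0.0, -1.0]]
force: [-0.4, -0.5, 2.0]
width: 0.0275
clock 4.2 pos [ 0.532  -0.0286  0.0671] ang 79.3 tilt [ 0.0004 -0.    ] F [-0.4 -0.5  2. ] T [ 0.02 -0.01 -0.02] w 0.0275 j6 -88.2
shift [ 0.0001  0.     -0.0002] roll -0.0001
clock: 4.7
eef_pos: [0.5323, -0.0287, 0.0776]
tcp_rot: [[0.186, 0.983, 0.001], [0.983, -0.186, -0.0], [-0.0, 0.001, -1.0]]
force: [-0.0, -0.5, -0.5]
width: 0.0272
clock 4.7 pos [ 0.5323 -0.0287  0.0776] ang 79.3 tilt [ 0.0014 -0.0003] F [-0.  -0.5 -0.5] T [-0.01 -0.    0.01] w 0.0272 j6 -88.2
shift [ 0.0001 -0.0003  0.0103] roll 0.0
```

View pics/c3.png

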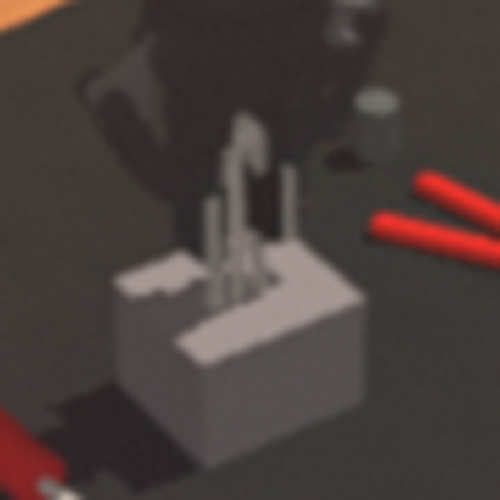

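The tongs are held and lifting straight out of the well. I'll raise them clear next.

```bash
python3 -m crank '[{"x":0,"y":0,"z":-0.01,"roll":0,"grip":0.38},{"x":0,"y":0,"z":-0.03,"roll":0,"grip":0.38},{"x":0,"y":0,"z":-0.055,"roll":0,"grip":0.38},{"x":0,"y":0,"z":-0.08,"roll":0,"grip":0.38},{"x":0,"y":0,"z":-0.09,"roll":0,"grip":0.38}]'; python3 d.py .4965 -.2558 .165 101.05
```

```text
clock: 5.25
eef_pos: [0.5333, -0.0288, 0.1704]
tcp_rot: [[0.186, 0.983, 0.005], [0.983, -0.186, -0.001], [0.0, 0.005, -1.0]]
force: [1.2, -0.5, -0.7]
width: 0.0269
clock 5.25 pos [ 0.5333 -0.0288  0.1704] ang 79.3 tilt [ 0.0052 -0.0008] F [ 1.2 -0.5 -0.7] T [-0.02 -0.01 -0.01] w 0.0269 j6 -88.2
shift [-0.2299  0.0059  0.0054] roll -0.3796
```

```bash
python3 -m crank '[{"x":-0.02,"y":0,"z":0,"roll":-0.06,"grip":0.38},{"x":-0.055,"y":0.001,"z":0,"roll":-0.14,"grip":0.38},{"x":-0.09,"y":0.002,"z":0,"roll":-0.22,"grip":0.38},{"x":-0.125,"y":0.003,"z":0,"roll":-0.3,"grip":0.38},{"x":-0.155,"y":0.004,"z":0,"roll":-0.38,"grip":0.38}]'; python3 d.py .4965 -.2558 .165 101.05
```

```text
clock: 5.75
eef_pos: [0.5062, -0.183, 0.1664]
tcp_rot: [[-0.195, 0.981, -0.001], [0.981, 0.195, 0.0], [0.0, -0.001, -1.0]]
force: [1.0, 0.4, -0.2]
width: 0.0267
clock 5.75 pos [ 0.5062 -0.183   0.1664] ang 101.24 tilt [-0.0006  0.0001] F [ 1.   0.4 -0.2] T [ 0.02 -0.03  0.03] w 0.0267 j6 -126.8
shift [-0.0695 -0.0237  0.0014] roll 0.0033
```

```bash
python3 -m crank '[{"x":-0.025,"y":-0.009,"z":0,"roll":0,"grip":0.38},{"x":-0.05,"y":-0.017,"z":0,"roll":0.003,"grip":0.38},{"x":-0.065,"y":-0.022,"z":0,"roll":0.003,"grip":0.38},{"x":-0.0695,"y":-0.0237,"z":0,"roll":0.003,"grip":0.38},{"x":-0.0695,"y":-0.0237,"z":0,"roll":0.003,"grip":0.38}]'; 
python3 -m crank '[{"x":0,"y":0,"z":0,"roll":0,"grip":0.38},{"x":0,"y":0,"z":0,"roll":0,"grip":0.38},{"x":0,"y":0,"z":0,"roll":0,"grip":0.38},{"x":0,"y":0,"z":0,"roll":0,"grip":0.38},{"x":0,"y":0,"z":0,"roll":0,"grip":0.38}]' >/dev/null
python3 d.py .4965 -.2558 .14 101.05;  python3 - <<'E'
from h import *
i=get_image("top"); np.save("top4.npy",i,allow_pickle=True); i=i["color"][...,::-1]
s=get_image("scene"); np.save("scene4.npy",s,allow_pickle=True); s=s["color"][...,::-1]
f=lambda i,u,v,w:cv2.resize(i[v-w:v+w,u-w:u+w],(400,400),interpolation=cv2.INTER_CUBIC)
cv2.imwrite("pics/c4.png",np.hstack([f(i,430,235,50),f(s,222,215,55)]))
E
```

```text
clock: 6.25
eef_pos: [0.4968, -0.2543, 0.1665]
tcp_rot: [[-0.188, 0.982, -0.0], [0.982, 0.188, 0.001], [0.001, -0.0, -1.0]]
force: [1.1, -0.0, -1.2]
width: 0.0268
clock 6.75 pos [ 0.4971 -0.2541  0.1669] ang 100.93 tilt [ 0.0001 -0.    ] F [ 0.3 -0.2 -0.8] T [-0.04 -0.05 -0.  ] w 0.0266 j6 -133.5
shift [-0.0016 -0.0009  0.0269] roll -0.0022
```

View pics/c4.png

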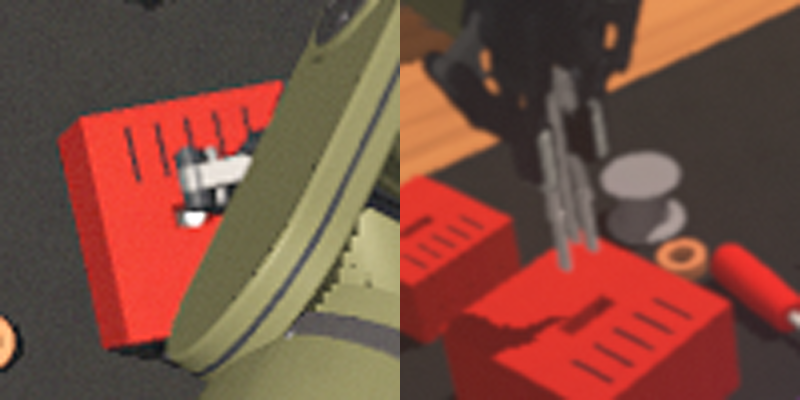

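```bash
cat > tg.py <<'E'
import sys; from h import *
# tongs points below fingers in tool frame, from image file
s=sense()
for n in sys.argv[1:]:
    C=cloud(np.load(n+".npy",allow_pickle=True).item())
    P=(C-s["eef_pos"])@s["tcp_rot"]
    for z0 in (.015,.025,.035,.045,.055):
        k=P[(abs(P[...,2]-z0)<.005)&(np.hypot(P[...,0],P[...,1])<.025)]; k=k[np.argsort(k[:,0])]*1000
        print(n,z0,len(k)); print(k[:,:2].round(1).tolist())
E
python3 tg.py scene4; python3 tg.py top4 | head -4
python3 - <<'E'
from h import *
from fit import rect
C=cloud(np.load("scene4.npy",allow_pickle=True).item())
m=(np.hypot(C[...,0]-.497,C[...,1]+.256)<.09)&(abs(C[...,2]-.0657)<.002)
print(rect(C[m][:,:2]))
E
```

```text
scene4 0.015 44
[[-13.2, 2.1], [-12.3, -2.0], [-12.0, -4.8], [-11.8, -4.0], [-11.6, -1.8], [-11.3, -5.2], [-11.3, -2.8], [-11.2, -4.3], [-10.9, 0.3], [-10.9, -0.3], [-10.8, -2.3], [-10.7, 3.0], [-10.4, 2.1], [-10.3, 0.0], [-10.2, 1.4], [-8.8, 1.1], [-3.2, -1.9], [-3.0, 0.4], [-2.5, -2.2], [-2.3, 0.1], [-2.1, -3.7], [-1.4, -2.1], [-1.1, 1.5], [-0.6, -0.1], [-0.4, 2.7], [-0.4, 0.1], [0.9, -0.4], [1.0, 1.4], [7.9, 2.4], [8.1, 1.8], [8.4, -0.2], [8.9, 2.2], [9.0, -0.4], [9.1, -3.0], [9.3, -3.7], [9.4, 1.2], [9.6, -4.6], [9.9, 1.4], [10.3, 2.5], [10.4, -6.0], [10.4, -3.1], [11.7, -0.2], [12.5, 0.9], [13.5, -0.8]]
scene4 0.025 44
[[-13.5, 0.9], [-13.0, -1.6], [-13.0, -2.7], [-12.7, -2.5], [-12.2, -5.2], [-12.1, 0.2], [-11.9, 2.4], [-11.8, -6.7], [-11.8, 1.7], [-11.7, -0.8], [-11.6, -6.4], [-10.8, 1.5], [-9.3, 1.2], [-8.7, 0.9], [-8.3, 0.9], [-7.9, 1.0], [-3.1, -2.0], [-2.6, 0.4], [-2.4, -1.9], [-2.1, -2.7], [-1.9, -1.9], [-1.8, -0.1], [-0.9, -0.7], [-0.7, -0.5], [0.1, 1.0], [0.4, -0.3], [0.9, 0.6], [1.4, -1.1], [6.9, -1.2], [6.9, -2.8], [7.0, 2.6], [7.0, 2.1], [7.7, -1.8], [7.9, 0.5], [8.3
[... 1049 characters left out ...]
3, 2.5], [-0.3, 0.5], [0.6, -0.1], [0.7, 1.8], [7.9, -1.9], [8.1, 1.9], [8.6, -3.9], [8.7, -1.4], [8.8, -3.5], [8.9, -0.2], [9.1, 3.7], [9.3, 2.5], [9.6, 1.5], [9.6, 1.0], [9.8, -2.2], [10.2, -0.1], [10.6, -2.7], [10.8, 2.2]]
scene4 0.055 27
[[-11.9, -2.0], [-11.9, 2.1], [-11.9, -1.5], [-11.7, -0.6], [-11.6, 1.2], [-11.5, 4.7], [-11.4, -4.6], [-11.0, -5.7], [-11.0, -2.1], [-11.0, -4.1], [-10.7, 3.1], [-10.2, -1.0], [-10.1, 0.3], [-10.0, -5.9], [-7.8, 0.6], [6.1, 0.7], [7.8, 0.8], [8.1, -2.6], [8.5, 0.9], [8.6, 0.3], [8.7, -2.9], [8.7, -1.9], [9.0, 2.8], [9.5, -5.4], [10.0, -6.5], [10.1, 1.0], [10.8, 1.2]]
top4 0.015 0
[]
top4 0.025 0
[]
(array([ 497.2, -256.3]), array([123.5, 111.8]), 11.34)
```

The tongs hang straight, just off the slot and about 2 mm to its +y side. I'll correct that and lower in stages, checking force.

```bash
python3 -m crank '[{"x":-0.0018,"y":0,"z":0.015,"roll":-0.002,"grip":0.38},{"x":-0.0018,"y":0,"z":0.028,"roll":-0.002,"grip":0.38},{"x":-0.0018,"y":0,"z":0.036,"roll":-0.002,"grip":0.38},{"x":-0.0018,"y":0,"z":0.036,"roll":-0.002,"grip":0.38},{"x":-0.0018,"y":0,"z":0.036,"roll":-0.002,"grip":0.38}]' >/dev/null; python3 d.py .4965 -.2558 .121 101.05
python3 -m crank '[{"x":0,"y":0,"z":0.002,"roll":0,"grip":0.38},{"x":0,"y":0,"z":0.004,"roll":0,"grip":0.38},{"x":0,"y":0,"z":0.006,"roll":0,"grip":0.38},{"x":0,"y":0,"z":0.008,"roll":0,"grip":0.38},{"x":0,"y":0,"z":0.008,"roll":0,"grip":0.38}]' >/dev/null; python3 d.py .4965 -.2558 .121 101.05
```

```text
clock 7.35 pos [ 0.4971 -0.256   0.1302] ang 101.01 tilt [-0.0009  0.0006] F [-0.1 -0.3 -1. ] T [-0.   -0.04  0.03] w 0.0264 j6 -133.8
shift [ 0.0003 -0.0006  0.0092] roll -0.0007
clock 7.85 pos [ 0.4972 -0.256   0.1225] ang 101.01 tilt [-0.0005  0.0003] F [ 0.2  0.4 -1. ] T [-0.03  0.02 -0.03] w 0.027 j6 -133.8
shift [ 0.0004 -0.0006  0.0015] roll -0.0007
```

```bash
python3 -m crank '[{"x":0,"y":0,"z":0.004,"roll":0,"grip":0.38},{"x":0,"y":0,"z":0.008,"roll":0,"grip":0.38},{"x":0,"y":0,"z":0.011,"roll":0,"grip":0.38},{"x":0,"y":0,"z":0.013,"roll":0,"grip":0.38},{"x":0,"y":0,"z":0.013,"roll":0,"grip":0.38}]' >/dev/null; python3 d.py .4965 -.2558 .092 101.05
python3 -m crank '[{"x":0,"y":0,"z":0.004,"roll":0,"grip":0.38},{"x":0,"y":0,"z":0.008,"roll":0,"grip":0.38},{"x":0,"y":0,"z":0.011,"roll":0,"grip":0.38},{"x":0,"y":0,"z":0.013,"roll":0,"grip":0.38},{"x":0,"y":0,"z":0.013,"roll":0,"grip":0.38}]' >/dev/null; python3 d.py .4965 -.2558 .092 101.05
```

```text
clock 8.35 pos [ 0.4971 -0.256   0.1093] ang 101.01 tilt [-0.0008  0.0005] F [-0.1 -0.7 -1.5] T [-0.01  0.02  0.03] w 0.0267 j6 -133.8
shift [ 0.0003 -0.0005  0.0173] roll -0.0007
clock 8.85 pos [ 0.4971 -0.256   0.0963] ang 101.02 tilt [-0.0007  0.0004] F [-0.9  0.2 -0.5] T [-0.   -0.03 -0.06] w 0.0267 j6 -133.8
shift [ 0.0003 -0.0005  0.0043] roll -0.0006
```

Free so far. Now 1 mm steps until the rod touches the fuse.

```bash
python3 -m crank '[{"x":0,"y":0,"z":0.001,"roll":0,"grip":0.38},{"x":0,"y":0,"z":0.002,"roll":0,"grip":0.38},{"x":0,"y":0,"z":0.003,"roll":0,"grip":0.38},{"x":0,"y":0,"z":0.003,"roll":0,"grip":0.38},{"x":0,"y":0,"z":0.003,"roll":0,"grip":0.38}]' >/dev/null; python3 d.py .4965 -.2558 .092 101.05
python3 -m crank '[{"x":0,"y":0,"z":0.0004,"roll":0,"grip":0.38},{"x":0,"y":0,"z":0.0008,"roll":0,"grip":0.38},{"x":0,"y":0,"z":0.001,"roll":0,"grip":0.38},{"x":0,"y":0,"z":0.001,"roll":0,"grip":0.38},{"x":0,"y":0,"z":0.001,"roll":0,"grip":0.38}]' >/dev/null; python3 d.py .4965 -.2558 .092 101.05
```

```text
clock 9.35 pos [ 0.4973 -0.2562  0.0938] ang 101.01 tilt [ 0. -0.] F [-0.2  0.2 -0.9] T [-0.04 -0.    0.04] w 0.0266 j6 -133.8
shift [ 0.0005 -0.0008  0.0018] roll -0.0007
clock 9.85 pos [ 0.4974 -0.2562  0.0929] ang 101.01 tilt [ 0. -0.] F [-0.3 -0.4 -0.7] T [-0.03  0.02  0.  ] w 0.0267 j6 -133.8
shift [ 0.0005 -0.0008  0.0009] roll -0.0007
```

```bash
python3 -m crank '[{"x":0,"y":0,"z":0.0003,"roll":0,"grip":0.38},{"x":0,"y":0,"z":0.0006,"roll":0,"grip":0.38},{"x":0,"y":0,"z":0.0008,"roll":0,"grip":0.38},{"x":0,"y":0,"z":0.0008,"roll":0,"grip":0.38},{"x":0,"y":0,"z":0.0008,"roll":0,"grip":0.38}]' >/dev/null; python3 d.py .4965 -.2558 .092 101.05
python3 -m crank '[{"x":0,"y":0,"z":0.0003,"roll":0,"grip":0.38},{"x":0,"y":0,"z":0.0006,"roll":0,"grip":0.38},{"x":0,"y":0,"z":0.0006,"roll":0,"grip":0.38},{"x":0,"y":0,"z":0.0006,"roll":0,"grip":0.38},{"x":0,"y":0,"z":0.0006,"roll":0,"grip":0.38}]' >/dev/null; python3 d.py .4965 -.2558 .092 101.05
```

```text
clock 10.35 pos [ 0.4975 -0.2563  0.0923] ang 101.01 tilt [ 0.0004 -0.0003] F [0.5 0.2 1.8] T [-0.06  0.03 -0.  ] w 0.0266 j6 -133.8
shift [ 0.0007 -0.0009  0.0003] roll -0.0006
clock 10.85 pos [ 0.4978 -0.2565  0.0921] ang 101.02 tilt [ 0.0011 -0.0007] F [0.5 0.5 5.2] T [-0.01  0.02 -0.01] w 0.0264 j6 -133.8
shift [ 0.0009 -0.0012  0.0001] roll -0.0006
```

Rod contact came at 5 N and at the expected depth. Closing gradually.

```bash
python3 -m crank '[{"x":0,"y":0,"z":0,"roll":0,"grip":0.39},{"x":0,"y":0,"z":0,"roll":0,"grip":0.4},{"x":0,"y":0,"z":0,"roll":0,"grip":0.41},{"x":0,"y":0,"z":0,"roll":0,"grip":0.42},{"x":0,"y":0,"z":0,"roll":0,"grip":0.43}]' >/dev/null; python3 d.py .4965 -.2558 .092 101.05
python3 -m crank '[{"x":0,"y":0,"z":0,"roll":0,"grip":0.44},{"x":0,"y":0,"z":0,"roll":0,"grip":0.45},{"x":0,"y":0,"z":0,"roll":0,"grip":0.46},{"x":0,"y":0,"z":0,"roll":0,"grip":0.48},{"x":0,"y":0,"z":0,"roll":0,"grip":0.5}]' >/dev/null; python3 d.py .4965 -.2558 .092 101.05
python3 -m crank '[{"x":0,"y":0,"z":0,"roll":0,"grip":0.55},{"x":0,"y":0,"z":0,"roll":0,"grip":0.65},{"x":0,"y":0,"z":0,"roll":0,"grip":0.8},{"x":0,"y":0,"z":0,"roll":0,"grip":1},{"x":0,"y":0,"z":0,"roll":0,"grip":1}]' >/dev/null; python3 d.py .4965 -.2558 .092 101.05
```

```text
clock 11.35 pos [ 0.4977 -0.2564  0.092 ] ang 101.01 tilt [ 0.0009 -0.0007] F [-0.5  0.2  4.3] T [ 0.    0.07 -0.  ] w 0.0248 j6 -133.8
shift [ 0.0009 -0.0011  0.    ] roll -0.0007
clock 11.85 pos [ 0.4977 -0.2561  0.0921] ang 101.01 tilt [0.0006 0.0002] F [-0.4  1.3  5.8] T [0.24 0.13 0.01] w 0.0229 j6 -133.8
shift [ 0.0005 -0.0011  0.0001] roll -0.0007
clock 12.35 pos [ 0.4977 -0.256   0.0921] ang 101.01 tilt [0.0006 0.0003] F [0.1 0.3 5.4] T [0.24 0.15 0.03] w 0.0226 j6 -133.8
shift [ 0.0005 -0.0011  0.0001] roll -0.0008
```

```bash
python3 -m crank '[{"x":0,"y":0,"z":-0.002,"roll":0,"grip":1},{"x":0,"y":0,"z":-0.006,"roll":0,"grip":1},{"x":0,"y":0,"z":-0.012,"roll":0,"grip":1},{"x":0,"y":0,"z":-0.02,"roll":0,"grip":1},{"x":0,"y":0,"z":-0.028,"roll":0,"grip":1}]' >/dev/null; python3 d.py .4965 -.2558 .092 101.05
python3 -m crank '[{"x":0,"y":0,"z":-0.012,"roll":0,"grip":1},{"x":0,"y":0,"z":-0.026,"roll":0,"grip":1},{"x":0,"y":0,"z":-0.04,"roll":0,"grip":1},{"x":0,"y":0,"z":-0.052,"roll":0,"grip":1},{"x":0,"y":0,"z":-0.062,"roll":0,"grip":1}]' >/dev/null; python3 d.py .4965 -.2558 .182 101.05
python3 - <<'E'
from h import *
s=get_image("scene"); np.save("scene5.npy",s,allow_pickle=True); s=s["color"][...,::-1]
cv2.imwrite("pics/c5.png",cv2.resize(s[140:250,160:290],(650,550),interpolation=cv2.INTER_CUBIC))
E
```

```text
clock 12.85 pos [ 0.4972 -0.2561  0.12  ] ang 101.01 tilt [-0.0004  0.    ] F [-1.  -0.1  0.3] T [-0.02  0.03 -0.01] w 0.023 j6 -133.8
shift [ 0.0005 -0.0006  0.028 ] roll -0.0006
clock 13.35 pos [ 0.4977 -0.2564  0.1832] ang 101.01 tilt [ 0.0014 -0.0009] F [-0.4 -0.2 -0.7] T [-0.01 -0.02 -0.07] w 0.0228 j6 -133.8
shift [ 0.0008 -0.0011  0.0012] roll -0.0007
```

View pics/c5.png

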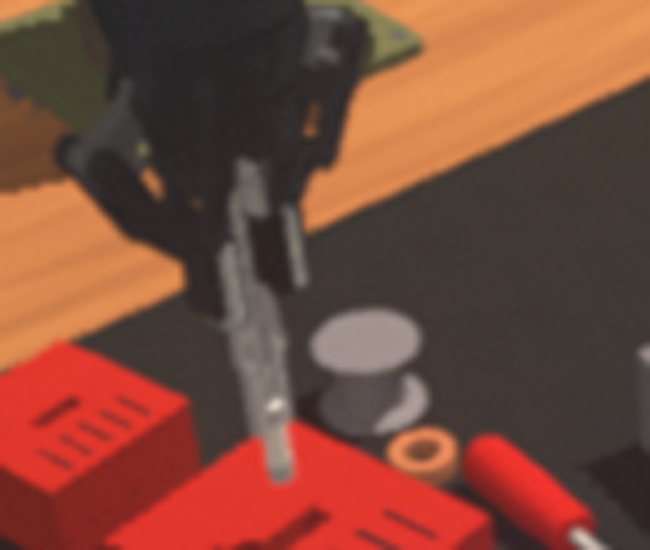

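The fuse hangs upright in the tips, clear above the supply. Carrying it to the board.

```bash
python3 -m crank '[{"x":0.02,"y":0.006,"z":0,"roll":0.05,"grip":1},{"x":0.05,"y":0.014,"z":0,"roll":0.12,"grip":1},{"x":0.085,"y":0.024,"z":0,"roll":0.2,"grip":1},{"x":0.12,"y":0.034,"z":0,"roll":0.3,"grip":1},{"x":0.155,"y":0.044,"z":0,"roll":0.379,"grip":1}]' >/dev/null; python3 d.py .5435 .266 .183 79.3
```

```text
clock 13.9 pos [ 0.5107 -0.0943  0.1813] ang 79.06 tilt [-0.0003  0.0002] F [-0.1  0.1  0.1] T [-0.02 -0.04  0.01] w 0.0232 j6 -95.4
shift [ 0.36   -0.0361 -0.0017] roll -0.0041
```

```bash
python3 -m crank '[{"x":0.035,"y":-0.003,"z":0,"roll":0,"grip":1},{"x":0.075,"y":-0.007,"z":0,"roll":0,"grip":1},{"x":0.115,"y":-0.011,"z":-0.001,"roll":0,"grip":1},{"x":0.155,"y":-0.015,"z":-0.001,"roll":0,"grip":1},{"x":0.19,"y":-0.019,"z":-0.001,"roll":0,"grip":1}]' >/dev/null; python3 d.py .5435 .266 .183 79.3
```

```text
clock 14.4 pos [0.5273 0.0965 0.1824] ang 79.33 tilt [-0.0001  0.0001] F [ 0.8 -0.2 -1.1] T [ 0.08  0.   -0.06] w 0.0227 j6 -74.7
shift [ 0.1696 -0.0155 -0.0005] roll 0.0005
```

```bash
python3 -m crank '[{"x":0.04,"y":-0.004,"z":0,"roll":0,"grip":1},{"x":0.08,"y":-0.007,"z":0,"roll":0,"grip":1},{"x":0.12,"y":-0.011,"z":0,"roll":0,"grip":1},{"x":0.15,"y":-0.014,"z":0,"roll":0,"grip":1},{"x":0.169,"y":-0.0155,"z":0,"roll":0,"grip":1}]' >/dev/null; 
python3 -m crank '[{"x":0,"y":0,"z":0.01,"roll":0,"grip":1},{"x":0,"y":0,"z":0.025,"roll":0,"grip":1},{"x":0,"y":0,"z":0.035,"roll":0,"grip":1},{"x":0,"y":0,"z":0.035,"roll":0,"grip":1},{"x":0,"y":0,"z":0.035,"roll":0,"grip":1}]' >/dev/null;python3 d.py .5435 .266 .148 79.3
python3 - <<'E'
from h import *
i=get_image("top"); np.save("top6.npy",i,allow_pickle=True); i=i["color"][...,::-1]
s=get_image("scene"); np.save("scene6.npy",s,allow_pickle=True); s=s["color"][...,::-1]
f=lambda i,u,v,w:cv2.resize(i[v-w:v+w,u-w:u+w],(400,400),interpolation=cv2.INTER_CUBIC)
cv2.imwrite("pics/c6.png",np.hstack([f(i,190,215,40),f(s,392,160,40)]))
E
```

```text
clock 15.4 pos [0.5434 0.2624 0.1466] ang 79.22 tilt [-0.0014 -0.0007] F [-0.7 -0.1 -1.2] T [0.04 0.02 0.01] w 0.0227 j6 -58.5
shift [ 0.0035 -0.0006 -0.0014] roll -0.0014
```

View pics/c6.png

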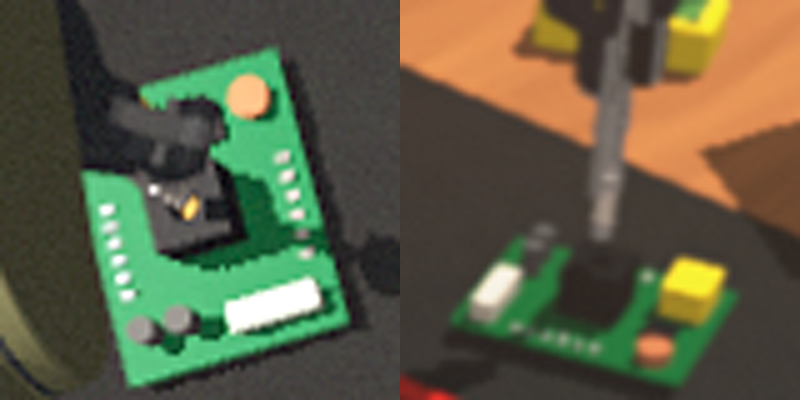

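The top view shows the fuse's lower end near (150,190) in the crop, just up-left of the brass hole at (190,207). The scene view shows the fuse above the holder. I'll measure the offset in each camera's own frame.

Run:
```python
from h import *
from fit import rect
from scipy.optimize import least_squares
s=sense(); print(s["eef_pos"])
for n in ("scene6","top6","scene","top"):
    im=np.load(n+".npy",allow_pickle=True).item(); C=cloud(im); cam=-np.array(im["R"]).T@np.array(im["t"])
    h=np.array([.543,.266]); d=np.hypot(C[...,0]-h[0],C[...,1]-h[1])
    m=(d<.028)&(abs(C[...,2]-.043)<.0028); print(n,"holder",m.sum(),rect(C[m][:,:2]))
    hsv=cv2.cvtColor(im["color"],cv2.COLOR_RGB2HSV)
    b=(d<.014)&(hsv[...,0]>12)&(hsv[...,0]<32)&(hsv[...,1]>100)&(hsv[...,2]>90)
    if b.sum(): print(" brass",b.sum(),C[b].mean(0).round(4))
    if n.endswith("6"):
        m=(d<.022)&(C[...,2]>.056)&(C[...,2]<.082)
        P=C[m]; print(" fuse pts",len(P),P.mean(0).round(4),P.min(0).round(4),P.max(0).round(4)); print((P[np.argsort(P[:,2])]*1000).round(1).tolist()[:60])
        if len(P)>8:
            def r(q):
                ax=q[:2]+q[2:]*(P[:,2:]-.07); return np.hypot(*(P[:,:2]-ax).T)-.005
            v=cam[:2]-h; v/=np.linalg.norm(v)
            q=least_squares(r,np.r_[P[:,:2].mean(0)-.004*v,0,0],loss="soft_l1",f_scale=.001)
            print(" axis",q.x.round(4),"bottom",(q.x[:2]-.0095*q.x[2:]).round(4),"rms",np.sqrt((r(q.x)**2).mean()).round(4))
```

```text
[0.54414263 0.26305899 0.1479687 ]
scene6 holder 79 (array([542.1, 265.8]), array([33.1, 41.1]), 18.35)
 fuse pts 28 [0.5438 0.261  0.0698] [0.5356 0.2572 0.0582] [0.5483 0.267  0.0809]
[[544.9, 267.0, 58.2], [542.1, 257.2, 61.1], [546.2, 260.5, 61.5], [539.4, 260.6, 61.6], [544.5, 258.4, 61.6], [543.4, 259.4, 63.8], [548.3, 261.5, 65.0], [547.2, 258.5, 65.8], [540.3, 258.7, 65.9], [545.0, 261.3, 66.7], [546.9, 263.0, 66.8], [535.6, 264.5, 67.6], [544.3, 257.7, 67.9], [544.9, 265.4, 68.1], [540.3, 258.3, 69.1], [542.8, 259.4, 69.7], [545.4, 260.2, 70.5], [545.1, 264.6, 71.6], [542.4, 259.4, 72.6], [544.7, 260.6, 73.1], [540.8, 261.2, 74.3], [544.2, 260.9, 75.8], [547.8, 260.2, 77.5], [545.6, 262.9, 78.6], [544.0, 260.7, 78.8], [543.0, 257.7, 79.6], [545.8, 266.7, 80.1], [542.8, 261.8, 80.9]]
 axis [ 0.5416  0.2637 -0.0752  0.1031] bottom [0.5423 0.2628] rms 0.0012
top6 holder 160 (array([542.2, 265.9]), array([32.8, 35.6]), 20.17)
 brass 14 [0.5414 0.2636 0.0422]
 fuse pts 14 [0.5412 0.2592 0.0698] [0.539  0.2568 0.062 ] [0.5457 0.2635 0.0813]
[[540.2, 259.2, 62.0], [544.4, 257.0, 63.0], [542.2, 256.8, 63.1], [541.9, 258.5, 64.7], [539.4, 259.9, 66.5], [539.3, 261.9, 67.1], [545.7, 257.9, 67.6], [539.0, 263.5, 68.9], [543.1, 256.9, 70.3], [540.6, 258.4, 72.1], [542.0, 257.2, 76.4], [539.9, 259.2, 76.4], [539.6, 260.8, 78.0], [539.0, 261.9, 81.3]]
 axis [ 0.5441  0.2621 -0.0009 -0.0177] bottom [0.5441 0.2622] rms 0.0003
scene holder 78 (array([542.2, 264.6]), array([34.1, 39.7]), 19.15)
top holder 208 (array([543.6, 266.6]), array([35.2, 35.1]), 18.18)
 brass 16 [0.5425 0.2652 0.0381]
```

```bash
python3 -m crank '[{"x":0.002,"y":-0.0005,"z":0.004,"roll":0,"grip":1},{"x":0.0036,"y":-0.0011,"z":0.008,"roll":0,"grip":1},{"x":0.0036,"y":-0.0011,"z":0.008,"roll":0,"grip":1},{"x":0.0036,"y":-0.0011,"z":0.008,"roll":0,"grip":1},{"x":0.0036,"y":-0.0011,"z":0.008,"roll":0,"grip":1}]' >/dev/null; python3 d.py .5435 .266 .14 79.3
cat > avg.py <<'E'
from h import *
from fit import rect
from scipy.optimize import least_squares
for n in ("top","scene"):
    ims=[get_image(n) for _ in range(10)]; im=ims[0]; Z=np.stack([i["z_map"] for i in ims]); Z[Z==0]=np.nan
    im["z_map"]=np.nan_to_num(np.nanmedian(Z,0)); im["color"]=np.mean([i["color"] for i in ims],0).astype(np.uint8)
    np.save(n+"7.npy",im,allow_pickle=True)
    C=cloud(im); cam=-np.array(im["R"]).T@np.array(im["t"]); h=np.array([.543,.266]); d=np.hypot(C[...,0]-h[0],C[...,1]-h[1])
    m=(d<.028)&(abs(C[...,2]-.043)<.0025); H=C[m]; print(n,"holder",len(H),H[:,2].mean().round(4),rect(H[:,:2]))
    # box fit: orientation 17.5deg, extents
    for a in (11.,18.): pass
    a=np.radians(18); q=H[:,:2]@np.array([[np.cos(a),-np.sin(a)],[np.sin(a),np.cos(a)]]); print("  extents",(np.percentile(q,[1,99],axis=0)*1000).round(1).tolist())
    m=(d<.018)&(C[...,2]>.05)&(C[...,2]<.076); P=C[m]
    v=cam[:2]-h; v/=np.linalg.norm(v)
    r=lambda q:np.hypot(*(P[:,:2]-q[:2]-q[2:]*(P[:,2:]-.06)).T)-.005
    q=least_squares(r,np.r_[P[:,:2].mean(0)-.004*v,0,0],loss="soft_l1",f_scale=.0005)
    r2=lambda w:r(np.r_[w,0,0]); q2=least_squares(r2,q.x[:2],loss="soft_l1",f_scale=.0005)
    print("  fuse",len(P),P[:,2].min().round(4),q.x.round(4),"rms",np.sqrt((r(q.x)**2).mean()).round(4),"upright",q2.x.round(4))
s=sense();print(s["eef_pos"])
E
python3 avg.py
```

```text
clock 16.0 pos [0.5433 0.2674 0.1395] ang 79.31 tilt [0.0001 0.    ] F [-0.1 -0.5 -1. ] T [-0.   -0.    0.02] w 0.0226 j6 -58.2
shift [-0.0013  0.0004 -0.0005] roll 0.0001
top holder 173 0.0436 (array([543.1, 266.4]), array([34.1, 34.6]), 18.09)
  extents [[581.9, 68.3], [614.6, 102.4]]
  fuse 14 0.0542 [ 0.5442  0.2673  0.0071 -0.0019] rms 0.0002 upright [0.5442 0.2673]
scene holder 81 0.042 (array([541.9, 265.4]), array([33.2, 35. ]), 17.48)
  extents [[581.1, 68.7], [613.9, 102.2]]
  fuse 31 0.0531 [ 0.542   0.2673 -0.0271  0.0135] rms 0.0006 upright [0.5419 0.2673]
[0.54327923 0.26733338 0.13942728]avg.py:6: RuntimeWarning: All-NaN slice encountered
  im["z_map"]=np.nan_to_num(np.nanmedian(Z,0)); im["color"]=np.mean([i["color"] for i in ims],0).astype(np.uint8)
```

```bash
python3 -m crank '[{"x":-0.0015,"y":-0.0003,"z":0.002,"roll":0,"grip":1},{"x":-0.0015,"y":-0.0003,"z":0.005,"roll":0,"grip":1},{"x":-0.0015,"y":-0.0003,"z":0.008,"roll":0,"grip":1},{"x":-0.0015,"y":-0.0003,"z":0.008,"roll":0,"grip":1},{"x":-0.0015,"y":-0.0003,"z":0.008,"roll":0,"grip":1}]' >/dev/null; python3 d.py .5435 .266 .129 79.3; 
python3 -m crank '[{"x":0,"y":0,"z":0.001,"roll":0,"grip":1},{"x":0,"y":0,"z":0.002,"roll":0,"grip":1},{"x":0,"y":0,"z":0.003,"roll":0,"grip":1},{"x":0,"y":0,"z":0.003,"roll":0,"grip":1},{"x":0,"y":0,"z":0.003,"roll":0,"grip":1}]' >/dev/null;  python3 d.py .5435 .266 .129 79.3
```

```text
clock 17.5 pos [0.5426 0.2658 0.1312] ang 79.29 tilt [-0.0004 -0.0002] F [-0.  -0.  -0.4] T [-0.01  0.01  0.04] w 0.0226 j6 -58.3
shift [0.0004 0.0009 0.0022] roll -0.0001
clock 18.0 pos [0.5427 0.2659 0.1284] ang 79.3 tilt [-0.0001 -0.0001] F [-0.   0.5 -0.7] T [0.02 0.04 0.05] w 0.0229 j6 -58.3
shift [ 0.0003  0.0008 -0.0006] roll -0.0
```

```bash
python3 -m crank '[{"x":0,"y":0,"z":0.0006,"roll":0,"grip":1},{"x":0,"y":0,"z":0.0012,"roll":0,"grip":1},{"x":0,"y":0,"z":0.0018,"roll":0,"grip":1},{"x":0,"y":0,"z":0.002,"roll":0,"grip":1},{"x":0,"y":0,"z":0.002,"roll":0,"grip":1}]' >/dev/null; python3 d.py .5435 .266 .129 79.3; 
python3 -m crank '[{"x":0,"y":0,"z":0.0006,"roll":0,"grip":1},{"x":0,"y":0,"z":0.0012,"roll":0,"grip":1},{"x":0,"y":0,"z":0.0018,"roll":0,"grip":1},{"x":0,"y":0,"z":0.002,"roll":0,"grip":1},{"x":0,"y":0,"z":0.002,"roll":0,"grip":1}]' >/dev/null;  python3 d.py .5435 .266 .129 79.3
```

```text
clock 18.5 pos [0.5427 0.2659 0.1264] ang 79.3 tilt [-0.0001 -0.0001] F [-1.3  0.  -1. ] T [-0.01 -0.02  0.02] w 0.0224 j6 -58.3
shift [ 0.0003  0.0008 -0.0026] roll 0.0
clock 19.0 pos [0.5426 0.2659 0.1243] ang 79.3 tilt [-0.0002 -0.0001] F [ 0.1 -0.9 -0.5] T [ 0.05 -0.08  0.  ] w 0.0231 j6 -58.3
shift [ 0.0003  0.0008 -0.0047] roll -0.0
```

The fuse is about 5 mm into the hole with no force. Continuing down.

```bash
python3 -m crank '[{"x":0,"y":0,"z":0.0006,"roll":0,"grip":1},{"x":0,"y":0,"z":0.0012,"roll":0,"grip":1},{"x":0,"y":0,"z":0.0018,"roll":0,"grip":1},{"x":0,"y":0,"z":0.002,"roll":0,"grip":1},{"x":0,"y":0,"z":0.002,"roll":0,"grip":1}]' >/dev/null; python3 d.py .5435 .266 .129 79.3; 
python3 -m crank '[{"x":0,"y":0,"z":0.0006,"roll":0,"grip":1},{"x":0,"y":0,"z":0.0012,"roll":0,"grip":1},{"x":0,"y":0,"z":0.0018,"roll":0,"grip":1},{"x":0,"y":0,"z":0.002,"roll":0,"grip":1},{"x":0,"y":0,"z":0.002,"roll":0,"grip":1}]' >/dev/null;  python3 d.py .5435 .266 .129 79.3
python3 -m crank '[{"x":0,"y":0,"z":0.0006,"roll":0,"grip":1},{"x":0,"y":0,"z":0.0012,"roll":0,"grip":1},{"x":0,"y":0,"z":0.0018,"roll":0,"grip":1},{"x":0,"y":0,"z":0.002,"roll":0,"grip":1},{"x":0,"y":0,"z":0.002,"roll":0,"grip":1}]' >/dev/null;  python3 d.py .5435 .266 .129 79.3
```

```text
clock 19.5 pos [0.5427 0.2659 0.1224] ang 79.3 tilt [-0.0001 -0.0001] F [-0.2 -1.  -0.5] T [-0.    0.   -0.03] w 0.0227 j6 -58.3
shift [ 0.0003  0.0008 -0.0066] roll -0.0
clock 20.0 pos [0.543  0.266  0.1208] ang 79.3 tilt [0.0007 0.0003] F [0.5 0.2 2.8] T [-0.08  0.16  0.01] w 0.0229 j6 -58.3
shift [ 0.0001  0.0005 -0.0082] roll -0.0001
clock 20.5 pos [0.5428 0.266  0.1184] ang 79.3 tilt [0.0002 0.0001] F [-0.2  0.6  2.8] T [ 0.05 -0.04  0.03] w 0.0226 j6 -58.3
shift [ 0.0002  0.0007 -0.0106] roll -0.0
```

```bash
python3 -m crank '[{"x":0,"y":0,"z":0.0005,"roll":0,"grip":1},{"x":0,"y":0,"z":0.001,"roll":0,"grip":1},{"x":0,"y":0,"z":0.0015,"roll":0,"grip":1},{"x":0,"y":0,"z":0.0015,"roll":0,"grip":1},{"x":0,"y":0,"z":0.0015,"roll":0,"grip":1}]' >/dev/null; python3 d.py .5435 .266 .129 79.3; 
python3 -m crank '[{"x":0,"y":0,"z":0.0003,"roll":0,"grip":1},{"x":0,"y":0,"z":0.0006,"roll":0,"grip":1},{"x":0,"y":0,"z":0.001,"roll":0,"grip":1},{"x":0,"y":0,"z":0.001,"roll":0,"grip":1},{"x":0,"y":0,"z":0.001,"roll":0,"grip":1}]' >/dev/null;  python3 d.py .5435 .266 .129 79.3
```

```text
clock 21.0 pos [0.5427 0.2659 0.1169] ang 79.3 tilt [0.     0.0001] F [0.2 0.5 2.6] T [ 0.11 -0.05  0.04] w 0.0229 j6 -58.3
shift [ 0.0002  0.0008 -0.0121] roll -0.0
clock 21.5 pos [0.5428 0.2659 0.1161] ang 79.3 tilt [0.0002 0.    ] F [-0.3 -0.6  4.7] T [0.07 0.05 0.01] w 0.0227 j6 -58.3
shift [ 0.0002  0.0007 -0.0129] roll -0.0
```

```bash
python3 -m crank '[{"x":0,"y":0,"z":0.0003,"roll":0,"grip":1},{"x":0,"y":0,"z":0.0006,"roll":0,"grip":1},{"x":0,"y":0,"z":0.0006,"roll":0,"grip":1},{"x":0,"y":0,"z":0.0006,"roll":0,"grip":1},{"x":0,"y":0,"z":0.0006,"roll":0,"grip":1}]' >/dev/null;  python3 d.py .5435 .266 .129 79.3
```

```text
clock 22.0 pos [0.543  0.2659 0.116 ] ang 79.3 tilt [0.0006 0.0001] F [-0.2 -0.4  5.6] T [-0.04  0.12 -0.01] w 0.0229 j6 -58.3
shift [ 0.0002  0.0005 -0.013 ] roll -0.0
```

```bash
python3 -m crank '[{"x":0,"y":0,"z":0.0003,"roll":0,"grip":1},{"x":0,"y":0,"z":0.0006,"roll":0,"grip":1},{"x":0,"y":0,"z":0.0006,"roll":0,"grip":1},{"x":0,"y":0,"z":0.0006,"roll":0,"grip":1},{"x":0,"y":0,"z":0.0006,"roll":0,"grip":1}]' >/dev/null;  python3 d.py .5435 .266 .129 79.3
```

```text
clock 22.5 pos [0.5432 0.266  0.116 ] ang 79.3 tilt [0.0011 0.0002] F [-1.6 -0.3  7.1] T [-0.09  0.3  -0.03] w 0.0228 j6 -58.3
shift [ 0.0001  0.0003 -0.013 ] roll 0.0
```

```bash
python3 -m crank '[{"x":0,"y":0,"z":0.0004,"roll":0,"grip":1},{"x":0,"y":0,"z":0.0007,"roll":0,"grip":1},{"x":0,"y":0,"z":0.0007,"roll":0,"grip":1},{"x":0,"y":0,"z":0.0007,"roll":0,"grip":1},{"x":0,"y":0,"z":0.0007,"roll":0,"grip":1}]' >/dev/null;  python3 d.py .5435 .266 .129 79.3
```

```text
clock 23.0 pos [0.5434 0.266  0.1159] ang 79.3 tilt [0.0016 0.0003] F [-1.3 -0.7  9.9] T [-0.19  0.4   0.02] w 0.0227 j6 -58.3
shift [-0.      0.0001 -0.0131] roll 0.0001
```

```bash
python3 -m crank '[{"x":0,"y":0,"z":0.0002,"roll":0,"grip":1},{"x":0,"y":0,"z":0.0003,"roll":0,"grip":1},{"x":0,"y":0,"z":0.0003,"roll":0,"grip":1},{"x":0,"y":0,"z":0.0003,"roll":0,"grip":1},{"x":0,"y":0,"z":0.0003,"roll":0,"grip":1}]' >/dev/null;  python3 d.py .5435 .266 .129 79.3
```

```text
clock 23.5 pos [0.5436 0.2662 0.1158] ang 79.3 tilt [0.0021 0.0006] F [-2.4 -1.4  9.9] T [-0.14  0.34 -0.01] w 0.0228 j6 -58.3
shift [-0.0002 -0.0001 -0.0132] roll 0.0
```

```bash
python3 -m crank '[{"x":0,"y":0,"z":0.0003,"roll":0,"grip":1},{"x":0,"y":0,"z":0.0003,"roll":0,"grip":1},{"x":0,"y":0,"z":0.0003,"roll":0,"grip":1},{"x":0,"y":0,"z":0.0003,"roll":0,"grip":1},{"x":0,"y":0,"z":0.0003,"roll":0,"grip":1}]' >/dev/null;  python3 d.py .5435 .266 .129 79.3;  python3 -m crank '[{"x":0,"y":0,"z":0,"roll":0,"grip":1},{"x":0,"y":0,"z":0,"roll":0,"grip":1},{"x":0,"y":0,"z":0,"roll":0,"grip":1},{"x":0,"y":0,"z":0,"roll":0,"grip":1},{"x":0,"y":0,"z":0,"roll":0,"grip":1}]' >/dev/null;  python3 d.py .5435 .266 .129 79.3
```

```text
clock 24.0 pos [0.5437 0.2662 0.1158] ang 79.3 tilt [0.0023 0.0006] F [-1.9 -0.  11.1] T [-0.19  0.45 -0.01] w 0.0227 j6 -58.3
shift [-0.0002 -0.0001 -0.0132] roll 0.0001
clock 24.5 pos [0.5437 0.2662 0.1158] ang 79.3 tilt [0.0023 0.0007] F [-2.1 -1.5 11.3] T [-0.14  0.5   0.02] w 0.0227 j6 -58.3
shift [-0.0002 -0.0002 -0.0132] roll 0.0
```

It's bedded at about 12 N net, steady for 1 s. I'll ease off to a light push and then open the tongs.

```bash
python3 -m crank '[{"x":0,"y":0,"z":-0.0006,"roll":0,"grip":1},{"x":0,"y":0,"z":-0.0012,"roll":0,"grip":1},{"x":0,"y":0,"z":-0.0017,"roll":0,"grip":1},{"x":0,"y":0,"z":-0.0017,"roll":0,"grip":1},{"x":0,"y":0,"z":-0.0017,"roll":0,"grip":1}]' >/dev/null;  python3 d.py .5435 .266 .129 79.3;  python3 -m crank '[{"x":0,"y":0,"z":0,"roll":0,"grip":0.47},{"x":0,"y":0,"z":0,"roll":0,"grip":0.45},{"x":0,"y":0,"z":0,"roll":0,"grip":0.43},{"x":0,"y":0,"z":0,"roll":0,"grip":0.4},{"x":0,"y":0,"z":0,"roll":0,"grip":0.38}]' >/dev/null;  python3 d.py .5435 .266 .129 79.3
python3 -m crank '[{"x":0,"y":0,"z":0,"roll":0,"grip":0.37},{"x":0,"y":0,"z":0,"roll":0,"grip":0.37},{"x":0,"y":0,"z":-0.001,"roll":0,"grip":0.37},{"x":0,"y":0,"z":-0.003,"roll":0,"grip":0.37},{"x":0,"y":0,"z":-0.005,"roll":0,"grip":0.37}]' >/dev/null;  python3 d.py .5435 .266 .129 79.3
```

```text
clock 25.0 pos [0.5431 0.2661 0.1159] ang 79.3 tilt [0.0011 0.0005] F [-0.3  0.7  6.5] T [ 0.1   0.11 -0.  ] w 0.0227 j6 -58.3
shift [-0.      0.0004 -0.0131] roll -0.0
clock 25.5 pos [0.5433 0.2661 0.116 ] ang 79.3 tilt [0.0015 0.0005] F [-0.7  0.   6.5] T [0.04 0.04 0.06] w 0.026 j6 -58.3
shift [-0.      0.0002 -0.013 ] roll -0.0
clock 26.0 pos [0.5418 0.2654 0.1188] ang 79.3 tilt [-0.0024 -0.0011] F [ 0.1 -0.3 -1. ] T [ 0.04 -0.   -0.  ] w 0.0268 j6 -58.3
shift [ 0.0009  0.0016 -0.0102] roll -0.0001
```

```bash
python3 -m crank '[{"x":0,"y":0,"z":-0.005,"roll":0,"grip":0.37},{"x":0,"y":0,"z":-0.012,"roll":0,"grip":0.37},{"x":0,"y":0,"z":-0.022,"roll":0,"grip":0.37},{"x":0,"y":0,"z":-0.035,"roll":0,"grip":0.37},{"x":0,"y":0,"z":-0.05,"roll":0,"grip":0.37}]' >/dev/null
python3 - <<'E'
from h import *
i=get_image("top")["color"][...,::-1]
s=get_image("scene")["color"][...,::-1]
f=lambda i,u,v,w:cv2.resize(i[v-w:v+w,u-w:u+w],(400,400),interpolation=cv2.INTER_CUBIC)
cv2.imwrite("pics/c8.png",np.hstack([f(i,190,215,40),f(s,392,160,40)]))
E
python3 d.py .532 -.0286 .167 79.3
```

```text
clock 26.6 pos [0.5446 0.2666 0.1743] ang 79.3 tilt [0.0061 0.0023] F [ 0.9 -0.2 -0.4] T [ 0.03 -0.02  0.  ] w 0.0269 j6 -58.3
shift [-0.2925  0.0424  0.0066] roll -0.0
```

View pics/c8.png

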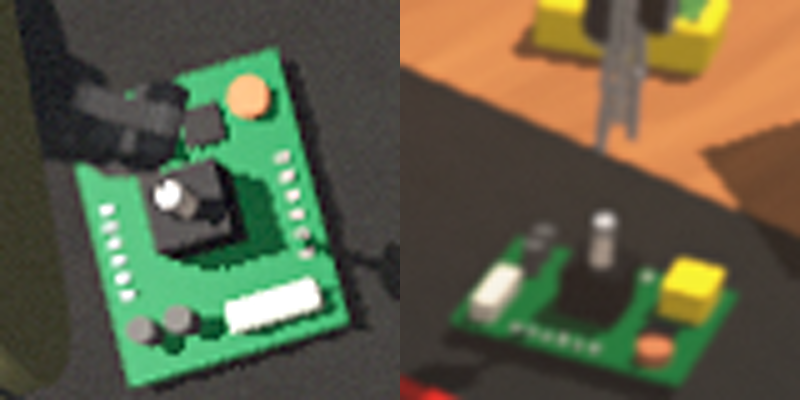

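The fuse stands upright in the holder and the tongs are clear of it. I'll take the tongs back to the stand.

```bash
python3 -m crank '[{"x":-0.02,"y":0.003,"z":0,"roll":0,"grip":0.38},{"x":-0.055,"y":0.008,"z":0,"roll":0,"grip":0.38},{"x":-0.09,"y":0.013,"z":0,"roll":0,"grip":0.38},{"x":-0.125,"y":0.018,"z":0,"roll":0,"grip":0.38},{"x":-0.16,"y":0.023,"z":0,"roll":0,"grip":0.38}]' >/dev/null; python3 d.py .532 -.0286 .167 79.3
```

```text
clock 27.1 pos [0.5353 0.1031 0.1702] ang 79.32 tilt [ 0.0003 -0.0001] F [ 0.6 -0.2 -0.3] T [-0.03 -0.03 -0.02] w 0.0268 j6 -74.1
shift [-0.1301  0.0211  0.0032] roll 0.0003
```

```bash
python3 -m crank '[{"x":-0.035,"y":0.006,"z":0,"roll":0,"grip":0.38},{"x":-0.07,"y":0.011,"z":0,"roll":0,"grip":0.38},{"x":-0.1,"y":0.016,"z":0,"roll":0,"grip":0.38},{"x":-0.12,"y":0.019,"z":0,"roll":0,"grip":0.38},{"x":-0.129,"y":0.021,"z":0,"roll":0,"grip":0.38}]' >/dev/null; python3 -m crank '[{"x":0,"y":0,"z":0,"roll":0,"grip":0.38},{"x":0,"y":0,"z":0,"roll":0,"grip":0.38},{"x":0,"y":0,"z":0,"roll":0,"grip":0.38},{"x":0,"y":0,"z":0,"roll":0,"grip":0.38},{"x":0,"y":0,"z":0,"roll":0,"grip":0.38}]' >/dev/null; python3 d.py .532 -.0286 .121 79.3
python3 - <<'E'
from h import *
from fit import rect
ims=[get_image("top") for _ in range(5)]; im=ims[0]; im["z_map"]=np.median([i["z_map"] for i in ims],0); C=cloud(im)
d=np.hypot(C[...,0]-.543,C[...,1]-.266); P=C[(d<.015)&(C[...,2]>.055)]
T=P[P[:,2]>np.percentile(P[:,2],60)]; print("fuse top",len(P),np.sort(P[:,2])[-12:].round(4),T.mean(0).round(4),rect(T[:,:2]))
H=C[(d<.028)&(abs(C[...,2]-.043)<.0025)]; print("holder",rect(H[:,:2]),H[:,2].mean())
ims=[get_image("scene") for _ in range(5)]; im=ims[0]; im["z_map"]=np.median([i["z_map"] for i in ims],0); np.save("scene9.npy",im,allow_pickle=True)
C=cloud(im); s=sense(); P=(C-s["eef_pos"])@s["tcp_rot"]
k=P[(abs(P[...,2]-.04)<.02)&(np.hypot(P[...,0],P[...,1])<.022)]*1000
for n,m in (("-x blade",k[:,0]<-6),("rod",abs(k[:,0])<4),("+x blade",k[:,0]>5)): print(n,m.sum(),np.percentile(k[m],[5,50,95],axis=0).round(1).tolist())
H=C[(np.hypot(C[...,0]-.532,C[...,1]+.029)<.055)&(abs(C[...,2]-.0555)<.002)]; print("stand scene",rect(H[:,:2]),"tcp",s["eef_pos"])
E
```

```text
clock 28.1 pos [ 0.5323 -0.0256  0.1701] ang 79.36 tilt [-0.0001  0.0001] F [-0.2 -0.1  0. ] T [-0.02  0.   -0.04] w 0.0268 j6 -87.9
shift [-0.003   0.0003  0.0491] roll 0.0011
fuse top 30 [0.0688 0.0688 0.0689 0.0689 0.0692 0.0692 0.0693 0.0694 0.0696 0.0699
 0.0699 0.0703] [0.5432 0.265  0.0694] (array([544.2, 265.4]), array([6.6, 8.6]), 0.04)
holder (array([543.3, 266.4]), array([34.8, 34.7]), 17.75) 0.043644896528481074
-x blade 48 [[-12.9, -3.6, 21.5], [-11.0, 0.7, 39.4], [-8.4, 2.2, 57.9]]
rod 23 [[-2.4, -1.5, 21.9], [-1.6, 0.3, 35.9], [-0.2, 1.6, 48.6]]
+x blade 46 [[7.5, -5.0, 22.1], [8.7, -0.0, 38.5], [10.7, 2.2, 57.1]]
stand scene (array([531.3, -29.1]), array([80.8, 71.2]), 79.33) tcp [ 0.53226533 -0.02631158  0.1701375 ]
```

The fuse's lower end is about 12.5–13.5 mm below the mouth, so it's home. Now I'll insert the tongs into the stand.

```bash
python3 -m crank '[{"x":-0.0025,"y":0,"z":0.015,"roll":0.001,"grip":0.38},{"x":-0.0025,"y":0,"z":0.035,"roll":0.001,"grip":0.38},{"x":-0.0025,"y":0,"z":0.05,"roll":0.001,"grip":0.38},{"x":-0.0025,"y":0,"z":0.05,"roll":0.001,"grip":0.38},{"x":-0.0025,"y":0,"z":0.05,"roll":0.001,"grip":0.38}]' >/dev/null; python3 d.py .532 -.0286 .0675 79.3
python3 -m crank '[{"x":0,"y":0,"z":0.002,"roll":0,"grip":0.38},{"x":0,"y":0,"z":0.004,"roll":0,"grip":0.38},{"x":0,"y":0,"z":0.006,"roll":0,"grip":0.38},{"x":0,"y":0,"z":0.008,"roll":0,"grip":0.38},{"x":0,"y":0,"z":0.008,"roll":0,"grip":0.38}]' >/dev/null; python3 d.py .532 -.0286 .0675 79.3
```

```text
clock 29.1 pos [ 0.5314 -0.0287  0.1194] ang 79.23 tilt [-0.0014  0.0002] F [-0.2 -0.9 -1.3] T [-0.01  0.02 -0.03] w 0.0264 j6 -88.1
shift [0.0002 0.0006 0.0519] roll -0.0012
clock 29.6 pos [ 0.5316 -0.0287  0.1119] ang 79.24 tilt [-0.0004  0.0001] F [-0.1  0.4 -0.5] T [ 0.01 -0.03  0.01] w 0.0268 j6 -88.1
shift [0.0002 0.0004 0.0444] roll -0.001
```

In the well with no force. Continuing.

```bash
python3 -m crank '[{"x":0,"y":0,"z":0.006,"roll":0,"grip":0.38},{"x":0,"y":0,"z":0.012,"roll":0,"grip":0.38},{"x":0,"y":0,"z":0.018,"roll":0,"grip":0.38},{"x":0,"y":0,"z":0.02,"roll":0,"grip":0.38},{"x":0,"y":0,"z":0.02,"roll":0,"grip":0.38}]' >/dev/null; python3 d.py .532 -.0286 .0675 79.3
python3 -m crank '[{"x":0,"y":0,"z":0.006,"roll":0,"grip":0.38},{"x":0,"y":0,"z":0.012,"roll":0,"grip":0.38},{"x":0,"y":0,"z":0.018,"roll":0,"grip":0.38},{"x":0,"y":0,"z":0.021,"roll":0,"grip":0.38},{"x":0,"y":0,"z":0.021,"roll":0,"grip":0.38}]' >/dev/null; python3 d.py .532 -.0286 .0675 79.3
python3 -m crank '[{"x":0,"y":0,"z":0.0005,"roll":0,"grip":0.38},{"x":0,"y":0,"z":0.001,"roll":0,"grip":0.38},{"x":0,"y":0,"z":0.0015,"roll":0,"grip":0.38},{"x":0,"y":0,"z":0.002,"roll":0,"grip":0.38},{"x":0,"y":0,"z":0.002,"roll":0,"grip":0.38}]' >/dev/null; python3 d.py .532 -.0286 .0675 79.3
```

```text
clock 30.1 pos [ 0.5313 -0.0286  0.0913] ang 79.24 tilt [-0.0014  0.0002] F [-0.6  1.  -0.8] T [-0.02 -0.02 -0.06] w 0.0268 j6 -88.1
shift [0.0002 0.0007 0.0238] roll -0.001
clock 30.6 pos [ 0.5312 -0.0286  0.0702] ang 79.24 tilt [-0.0015  0.0002] F [ 0.4  0.1 -0.9] T [ 0.01  0.03 -0.01] w 0.0268 j6 -88.1
shift [0.0002 0.0008 0.0027] roll -0.001
clock 31.1 pos [ 0.5318 -0.0287  0.0692] ang 79.24 tilt [ 0.0001 -0.    ] F [ 0.2 -0.4 -0.9] T [-0.02 -0.01 -0.02] w 0.0269 j6 -88.1
shift [0.0001 0.0002 0.0017] roll -0.001
```

Touch down, release, and retreat.

```bash
python3 -m crank '[{"x":0,"y":0,"z":0.0005,"roll":0,"grip":0.38},{"x":0,"y":0,"z":0.001,"roll":0,"grip":0.38},{"x":0,"y":0,"z":0.0015,"roll":0,"grip":0.38},{"x":0,"y":0,"z":0.0018,"roll":0,"grip":0.38},{"x":0,"y":0,"z":0.0018,"roll":0,"grip":0.38}]' >/dev/null; python3 d.py .532 -.0286 .0675 79.3
python3 -m crank '[{"x":0,"y":0,"z":0.0004,"roll":0,"grip":0.36},{"x":0,"y":0,"z":0.0006,"roll":0,"grip":0.34},{"x":0,"y":0,"z":0.0006,"roll":0,"grip":0.3},{"x":0,"y":0,"z":0.0006,"roll":0,"grip":0.2},{"x":0,"y":0,"z":0.0006,"roll":0,"grip":0}]' >/dev/null; python3 d.py .532 -.0286 .0675 79.3
python3 -m crank '[{"x":0,"y":0,"z":0,"roll":0,"grip":-1},{"x":0,"y":0,"z":0,"roll":0,"grip":-1},{"x":0,"y":0,"z":0,"roll":0,"grip":-1},{"x":0,"y":0,"z":-0.01,"roll":0,"grip":-1},{"x":0,"y":0,"z":-0.03,"roll":0,"grip":-1}]' >/dev/null; 
python3 -m crank '[{"x":0,"y":0,"z":-0.03,"roll":0,"grip":-1},{"x":0,"y":0,"z":-0.06,"roll":0,"grip":-1},{"x":0,"y":0,"z":-0.09,"roll":0,"grip":-1},{"x":0,"y":0,"z":-0.11,"roll":0,"grip":-1},{"x":0,"y":0,"z":-0.12,"roll":0,"grip":-1}]' >/dev/null; python3 d.py .532 -.0286 .23 79.3
python3 - <<'E'
from h import *
i=get_image("top"); np.save("topE.npy",i,allow_pickle=True)
s=get_image("scene"); np.save("sceneE.npy",s,allow_pickle=True); s=s["color"][...,::-1]
cv2.imwrite("pics/c9.png",cv2.resize(s[130:270,230:440],(795,530),interpolation=cv2.INTER_CUBIC))
for n,im in (("top",i),("scene",get_image("scene"))):
    C=cloud(im); P=C[(np.hypot(C[...,0]-.532,C[...,1]+.029)<.025)&(C[...,2]>.12)&(C[...,2]<.135)]; print(n,"head",len(P),P.mean(0).round(4) if len(P) else "")
E
```

```text
clock 31.6 pos [ 0.5317 -0.0287  0.0672] ang 79.24 tilt [-0.0001  0.    ] F [-0.8 -0.3 -0.8] T [-0.01  0.02 -0.03] w 0.0268 j6 -88.1
shift [ 0.0002  0.0002 -0.0003] roll -0.001
clock 32.1 pos [ 0.5318 -0.0287  0.0668] ang 79.24 tilt [0.0001 0.    ] F [-0.4 -0.2  1. ] T [-0.01  0.03 -0.03] w 0.0425 j6 -88.1
shift [ 0.0002  0.0001 -0.0007] roll -0.0011
clock 33.1 pos [ 0.533  -0.0289  0.2204] ang 79.24 tilt [ 0.005  -0.0007] F [-0.8  0.1 -0.5] T [-0.02 -0.07 -0.04] w 0.085 j6 -88.1
shift [ 0.0001 -0.001  -0.0096] roll -0.0011
top head 66 [ 0.5307 -0.029   0.1264]
scene head 45 [ 0.5325 -0.0311  0.1243]
```

View pics/c9.png

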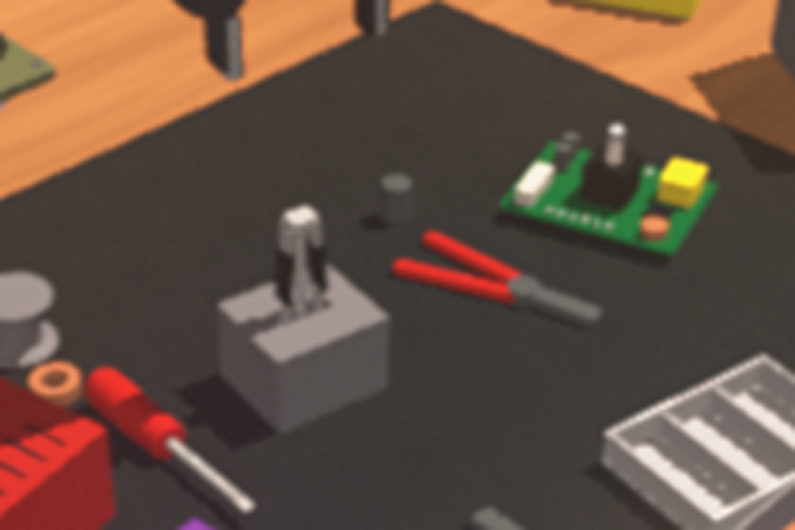

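The tongs stand in their stand (head at 300,215), the fuse stands upright in the holder (615,145), and the gripper is clear. Handing in.

```bash
python3 -m crank '[{"x":0,"y":0,"z":0,"roll":0,"grip":-1},{"x":0,"y":0,"z":0,"roll":0,"grip":-1},{"x":0,"y":0,"z":0,"roll":0,"grip":-1},{"x":0,"y":0,"z":0,"roll":0,"grip":-1},{"x":0,"y":0,"z":0,"roll":0,"grip":-1}]' >/dev/null; python3 -c "
from bench import job_done; print(job_done())"
```

```text
the job is handed in; nothing more can be done
None
```

I drew the fuse from the large red supply with the tongs and bedded it in the holder. I then stood the tongs back in their stand and handed the job in at about 34 s of the 72 s allowed. No verdict is reported.

- **Pressing the fuse home:** The fuse met the contact about 7.6 mm down and moved it about 5.5–6 mm against roughly 4 N. It then stopped hard and was held for 1 s at about 12 N net, which is 11.3 N read plus 0.8 N of offset. No reading on the way came near 18 N.
- **Fuse at the end:** The last images show it upright and centred in the holder to about 1–1.5 mm. The camera puts its lower end about 12.5 mm below the mouth, while the arm's position gives about 13.5 mm. Both pass the 10.5 mm limit.
- **Tongs at the end:** They stand upright in the well. The top camera puts the head within 1 mm of where it started, with its top at about the original height.
- **Gripper and other objects:** The gripper is open and clear. The bystanders visible in the last view look unmoved, but I did not measure them.

Two things disagreed or could not be checked. The two cameras differed by 1–2 mm throughout, so I mostly averaged them. The tip force on the fuse is not measured; I estimate about 10 N from the fixed 60 N grip.

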